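Set the window of a bench draught screen wide open on its stay

TASK

Open the small window of the draught screen wider: take the stay by its brass knob, lift it off the pin on the sill, push the window further open with it, and drop the hole nearest the knob over the pin so that the bar lies fully down again. Come in at a slant under the light bar without knocking it, let go of the stay, and leave the loose things beside the screen where they are.

Things in the scene. Friction and masses are not known exactly. Their poses are not given: they have to be found in the camera images.
- screen: Draught screen, fixed to the bench: grey sill board 112 x 370 mm, top at z = 30 mm, reaching from x = -85 to +27 mm, with an aluminium frame up to z = 255 mm, hinged window on the left, fixed clear pane on the right. Origin: on the bench, in the frame's plane, midway along it. x points squarely through the window away from the robot, y along the sill to the left, z up.
- lamp: Light bar, 370 mm long, aluminium with white underside, on two dark end brackets in front of the head rail. Fixed to the screen, same origin and axes: spans x = -98 to -68, z = 253 to 275 mm, just over the knob. A gripper pointing straight down hits it; one coming from the robot's side, leaning 35 to 45 degrees from vertical, fingers pointing down and away from the robot, passes under it.
- window (a joint): Swing of the grey-framed clear window about its upright hinge at the left post (screen x = 0, y = 170 mm), rad. 0 is the start (10 degrees ajar); it grows as the window swings away from the robot: 0.29 with the middle hole on the pin, 0.50 with the hole nearest the knob, 0.9 at the stop. It moves with slight friction and stays where it is left.
- stay: Bright steel bar 216 x 26 x 5 mm, about 0.1 kg, pivoted on the window's lower rail: it swings sideways and its free end lifts (up to 0.6 rad). Origin at the pivot, mid-thickness; x runs along the bar to the free end, z up. Three holes of 13 mm bore at x = 105.1, 126.6 and 148.1 mm, the knob at x = 200 mm. At rest it lies level on the shoulder of the pin.
- hole_a (a point): Centre of the hole farthest from the knob, at the underside of the bar; this hole is on the pin at the start.
- hole_c (a point): Centre of the hole nearest the knob, at the underside of the bar; it must end on the pin, at the same height as pin_seat. z is the bar's upward normal.
- pin_seat (a point): Middle of the pin on the sill, at the height of the shoulder (18 mm across) on which the underside of the bar rests, 40 mm above the bench. The dark steel pin, 8 mm across, rises 12 mm above this point, its top 5 mm tapering to 3 mm across. z up.
- knob (a point): Middle of the brass knob at the free end of the stay, 18 mm above the top of the bar: the place to grip. The knob is round, 18 mm across over a 16 mm high straight part (8 mm either side of this point), tapering above and to a 12 mm neck below; its top is 12.5 mm above this point.
- loupe: Bystander: black stand magnifier, 42 mm across, 41 mm high, loose on the bench in front of the screen. Origin in the middle of its underside.
- bush_b: Bystander: bronze-coloured bush, 32 mm across, 22 mm high, loose on the bench in front of the screen. Origin in the middle of its underside.
- spindle_nose: Bystander: stepped steel shaft sample, 40 mm across, 50 mm high, loose on the bench to the right of the screen. Origin in the middle of its underside.

How it is judged:
By the outcome, as a careful person would: the job done as asked, in the order asked, and still so for the second after the job is handed in, with the robot touching nothing.
It also fails if it takes over 38 s, if anything falls off the work surface, if the arm or the gripper's body presses on something with over 40 N, if the wrist force passes 120 N, or if a joint passes its speed limit or range.

ROBOT

A 7-joint arm with a two-finger parallel gripper is mounted at the origin on a cart in front of the work surface, level with it; the furniture and walls round the work are solid. World frame = base frame: x ahead of the robot, y to its left, z up, the work surface at z = 0. Lengths are in m, angles in rad, forces in N, time in s.
With the tool pointing down it reaches from about 0.425 to 0.925 m from the base axis. Payload 6.8 kg.
Tool frame: the origin (TCP) lies between the finger pads; the fingertips stand 14 mm ahead of it and the grasp point (between the pads) lies 5 mm behind it; z points along the fingers, y is the line along which they close (so a half turn about z gives the same grasp; the last joint's range is limited). The gripper opens to 85 mm and grips with 20 to 120 N. Pads are 22 mm wide; open, the fingers measure 114 mm over their backs; the gripper's body (76 mm by 85 mm) begins 54 mm behind the grasp point. The pads swing forward as they close: fully open they stand 13 mm farther back than shut.
Start: joints at [1.194, 0.477, 0.022, 1.555, -0.011, 1.109, -0.083], TCP at [0.179, -0.651, 0.245] pointing down, gripper open.
Joint ranges: [-2.96, 2.96], [-0.34, 2.1], [-1.41, 1.46], [0.24, 2.44], [-1.37, 4.51], [0.17, 1.92], [-2.96, 2.96]. Speed limits (rad/s): [2.39, 2.39, 3.14, 3.14, 3.14, 3.14, 3.14].

INTERFACE

Orientations are given as a rotation vector (axis times angle).
In Python, from bench import r, imaging gives the robot as it stands.
- The arm moves only by the tool apply_moves, never from a script. Its argument "moves" is a list of rows, each a list of 2 entries, a list of its own where there are three numbers: the shift along the tool's x, y, z in cm, then the turn about the tool's z in rad. In form: [[[tx, ty, tz], roll], ...]. A call has 1 to 10 rows; each row is the pose to reach, as a shift and turn from the pose commanded when the call began, along the tool's axes at that moment; what a row does not reach only later rows make up. A row lasts 1/12 s, in which the tool goes at most 41.7 mm and 7.16 degrees, less where a joint would pass 70% of its speed; a pose out of reach is approached as far as the arm can. A call with a gripper value outside its range is refused whole. "claw" is the opening, from 0 (shut) to 1 (fully open), set as the call begins (left out, the last holds). The fingers move at their own pace and stop on an object; "grip_force" is the grip in N (left out, the last holds). Time passes only in rows, so rows that repeat a pose let the fingers close. It gives the time, the measured TCP pose, the force and the opening at its end, in the units of the state.
- r.get_obs(): the state, without advancing time (a new reading comes with each control period).
- imaging.grab_frame(name): name is "scene" or "top"; returns a dict with "frame" (420x560x3 uint8, blue, green, red), "intrinsics" (3x3 intrinsics, pixels), "k1" (the pictures are not rectified: a ray, as slopes to the right and down, at radius r is drawn at 1 + k1 r^2 times it, then the intrinsics apply), "T" (4x4, takes a point from camera to world coordinates). Camera axes: x right, y up, looking along -z (the intrinsics and any distortion apply to the point x, -y, -z); pixel columns grow to the right and rows downward; lengths in m; the calibration is good to about 2 mm. A picture is of the moment at which its call begins. There is no depth.
- r.hand_in(): hands the job in, once; it reports no verdict.
The state is a dict: "clock": time; "joints": joint angles; "qvel": joint speeds; "tau": joint torques, N m; "tcp_pos": TCP position; "orientation": TCP orientation; "contact_force": force on the tool from outside, world axes, zero at the start; "moment": the same for the moment, N m; "grip_width": finger opening in m.
Only numpy, scipy, OpenCV 4.12 (cv2) and the standard library are available. Lean on these libraries where they do the work, as an engineer would, in place of code of your own. Each camera call takes 0.05 s, during which the arm holds its last target. There are 200 camera calls.

## Working session

There is one attempt and no reset: what is moved stays moved. The work goes in short steps, Python scripts to look and compute and a tool call to move; the robot and the scene stay as the last step left them, time stands still between calls to the robot, and variables do not carry over. Pictures are saved under pics/ and viewed, on a budget of 10 in all, crops included, one or two more only if the job needs it, and the job is handed in when it is done.

Besides the shell and the picture viewer there is one more tool, called after "Request:" as name(argument=value, ...), one argument or row to a line, values as JSON. apply_moves: Moves the arm, as the interface text tells. Its arguments: {"type":"object","properties":{"moves":{"type":"array","items":{"type":"array"}},"claw":{"type":"number"},"grip_force":{"type":"number"}},"required":["moves"]}

```bash
ls; mkdir -p pics; cat > h.py <<'E'
import numpy as np, cv2
from scipy.spatial.transform import Rotation as R
from bench import r, imaging
def grab(n):
    return imaging.grab_frame(n)
def ray(f,u,v):
    K=np.array(f["intrinsics"]);d=np.array([f["k1"],0,0,0],float)
    x,y=cv2.undistortPoints(np.array([[[u,v]]],float),K,d)[0,0]
    T=np.array(f["T"]); D=T[:3,:3]@[x,-y,-1]; return T[:3,3],D/np.linalg.norm(D)
def plane(f,u,v,z):
    o,d=ray(f,u,v); return o+d*(z-o[2])/d[2]
def tri(f1,p1,f2,p2):
    o1,d1=ray(f1,*p1);o2,d2=ray(f2,*p2)
    s=np.linalg.lstsq(np.c_[d1,-d2],o2-o1,rcond=None)[0]
    a=o1+s[0]*d1;b=o2+s[1]*d2; return (a+b)/2,np.linalg.norm(a-b)
def proj(f,P):
    T=np.array(f["T"]);p=(np.array(P)-T[:3,3])@T[:3,:3]
    q=np.array([p[0],-p[1],-p[2]]);
    return cv2.projectPoints(q[None],np.zeros(3),np.zeros(3),np.array(f["intrinsics"]),np.array([f["k1"],0,0,0],float))[0].ravel()
E
python3 - <<'E'
from h import *
o=r.get_obs();print(o)
for n in("scene","top"):
    f=grab(n);cv2.imwrite(f"pics/{n}0.png",f["frame"]);print(n,np.round(f["T"],3).tolist(),f["k1"],f["intrinsics"])
E
```

```text
pics
{'clock': 0.0, 'joints': array([ 1.1939315 ,  0.47781581,  0.0223115 ,  1.55644145, -0.01150086,
        1.10925558, -0.08308083]), 'qvel': array([-6.15381273e-04,  1.35236273e-03, -8.43068599e-04, -4.89109215e-04,
       -1.18222665e-04,  2.31367583e-04,  2.06967808e-05]), 'tau': array([-1.25334598e-03, -5.96444643e+01,  1.60711057e+00, -2.81201291e+01,
        1.24464871e-02,  9.40223923e-03, -1.81789483e-05]), 'tcp_pos': array([ 0.17909992, -0.65023554,  0.24431881]), 'orientation': array([-3.11151454e+00, -4.20772001e-01,  5.62411543e-04]), 'contact_force': array([ 0.12605872,  0.01019479, -0.92568517]), 'moment': array([-0.01017359,  0.0390831 ,  0.01411341]), 'grip_width': 0.08567974602363412}
scene [[-0.691, 0.464, -0.555, -0.02], [-0.723, -0.424, 0.546, 0.589], [0.018, 0.778, 0.628, 0.704], [0.0, 0.0, 0.0, 1.0]] -0.0670786090475023 [[477.79998088   0.         274.40758103]
 [  0.         477.79998088 207.39817514]
 [  0.           0.           1.        ]]
top [[-0.39, 0.812, -0.435, 0.143], [-0.921, -0.348, 0.175, 0.18], [-0.009, 0.468, 0.883, 0.926], [0.0, 0.0, 0.0, 1.0]] -0.08080237638552656 [[482.06018572   0.         280.32283178]
 [  0.         482.06018572 214.49380647]
 [  0.           0.           1.        ]]
```

View pics/scene0.png

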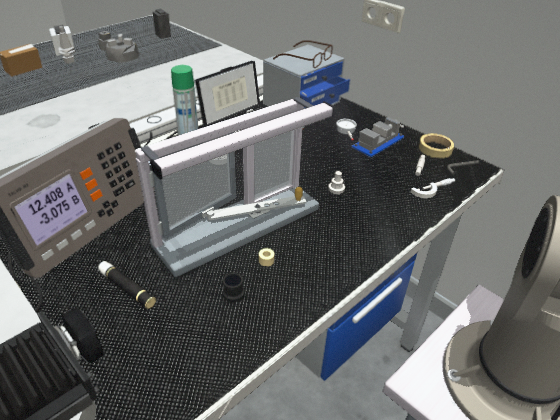

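View pics/top0.png

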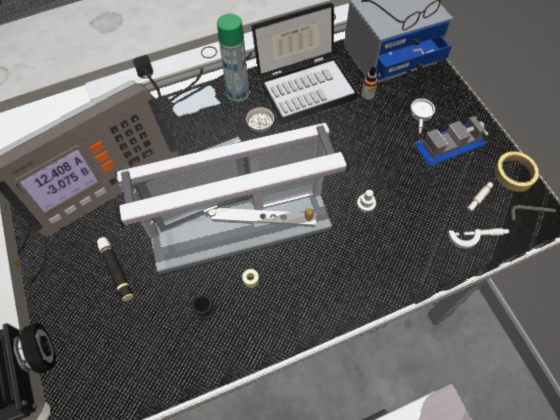

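The scene view shows the knob near (299,193) and the stay running left to about (210,212). The top view shows the knob near (309,214) and the pivot near (212,212). The loupe, bush and spindle are in front and to the right. Next I'll enlarge both views.

```bash
python3 - <<'E'
from h import *
a=cv2.imread("pics/scene0.png")[150:280,140:340];b=cv2.imread("pics/top0.png")[150:280,140:340]
big=[cv2.resize(x,None,fx=4,fy=4,interpolation=cv2.INTER_CUBIC)[:,:] for x in(a,b)]
cv2.imwrite("pics/c1.png",big[0]);cv2.imwrite("pics/c2.png",big[1])
for n in("scene","top"):
    im=cv2.imread(f"pics/{n}0.png");h=cv2.cvtColor(im,cv2.COLOR_BGR2HSV)
    m=cv2.inRange(h,(8,110,60),(28,255,255));k,_,s,c=cv2.connectedComponentsWithStats(m)
    print(n,[(s[i].tolist(),c[i].round(1).tolist()) for i in range(1,k) if s[i,4]>8])
E
```

```text
scene [([0, 48, 42, 28, 794], [20.4, 61.0]), ([79, 167, 14, 13, 105], [85.8, 173.1]), ([85, 178, 13, 13, 102], [91.1, 184.0]), ([295, 187, 8, 13, 82], [298.1, 192.6]), ([90, 189, 13, 13, 97], [95.8, 194.9])]
top [([364, 77, 14, 10, 70], [370.2, 82.5]), ([368, 88, 8, 4, 19], [371.4, 89.6]), ([89, 141, 15, 13, 110], [96.3, 146.9]), ([95, 151, 15, 12, 111], [101.8, 156.6]), ([101, 160, 14, 12, 103], [107.3, 165.4]), ([306, 209, 7, 11, 63], [308.8, 213.6]), ([14, 261, 6, 9, 28], [16.6, 264.1])]
```

View pics/c1.png

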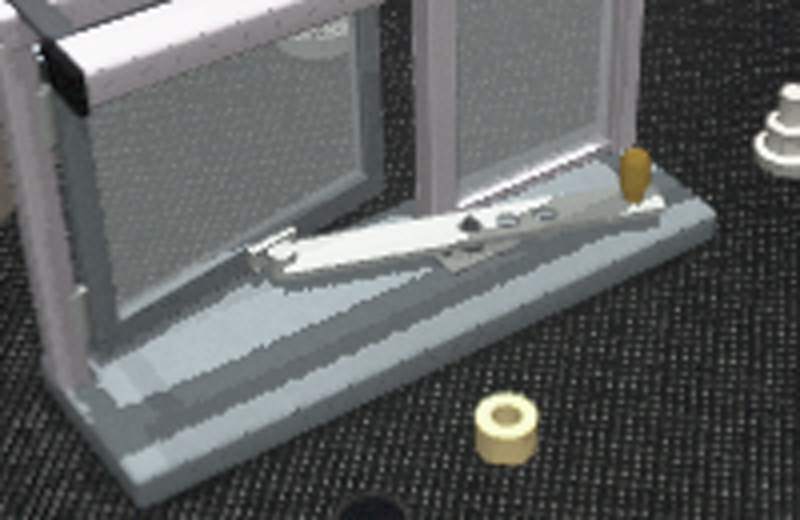

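View pics/c2.png

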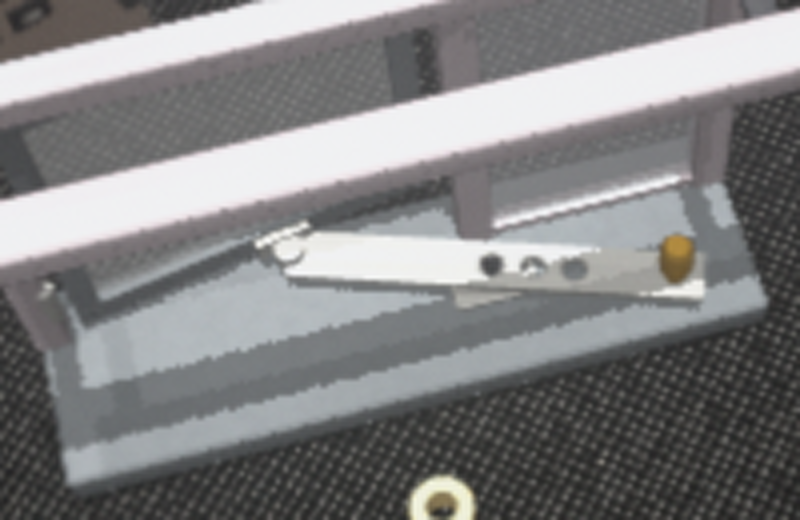

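Enlarged, the pin with hole a is at crop (472,222) in scene and (491,263) in top. Holes b and c are at (508,219) and (545,212) in scene, and (532,266) and (574,268) in top. The pivot screw is near (283,250) and (291,250).

```bash
python3 - <<'E'
from h import *
fs,ft=grab("scene"),grab("top")
c=lambda x,y:((x+.5)/4-.5+140,(y+.5)/4-.5+150)
P={}
for n,a,b in [("pin",(472,224),(491,265)),("b",(508,219),(532,266)),("c",(545,212),(574,268)),("piv",(283,250),(291,250)),("sillFR",(714,214),(767,300)),("sillFL",(133,484),(70,484))]:
    p,e=tri(fs,c(*a),ft,c(*b));P[n]=p;print(n,p.round(4),round(e,4), "plane:",plane(fs,*c(*a),.045).round(4),plane(ft,*c(*b),.045).round(4))
p,e=tri(fs,(298.3,193),ft,(309,213.8));print("knob",p.round(4),e)
for f,n in((fs,(133,484)),(fs,(714,214)),(ft,(70,484)),(ft,(767,300))): print(plane(f,*c(*n),.03).round(4))
for p_ in ["pin","b","c"]:print(np.linalg.norm(P[p_][:2]-P["piv"][:2]))
E
```

```text
pin [0.5887 0.041  0.0459] 0.0018 plane: [0.5905 0.0405 0.045 ] [0.5882 0.0405 0.045 ]
b [0.5809 0.0213 0.0434] 0.0017 plane: [0.5804 0.0228 0.045 ] [0.5793 0.0212 0.045 ]
c [0.5714 0.0018 0.0435] 0.0019 plane: [0.5711 0.0034 0.045 ] [0.5697 0.0017 0.045 ]
piv [0.6362 0.1339 0.0497] 0.003 plane: [0.6427 0.131  0.045 ] [0.6374 0.1329 0.045 ]
sillFR [ 0.5245 -0.0885  0.0214] 0.0015 plane: [ 0.5064 -0.0649  0.045 ] [ 0.5138 -0.0818  0.045 ]
sillFL [0.5683 0.2797 0.0249] 0.004 plane: [0.553  0.2895 0.045 ] [0.557  0.2763 0.045 ]
knob [ 0.5495 -0.0463  0.0581] 0.0019167721520429348
[0.5661 0.2827 0.03  ]
[ 0.5184 -0.0798  0.03  ]
[0.564  0.2779 0.03  ]
[ 0.5201 -0.0862  0.03  ]
0.1043469192371614
0.12545715798384108
0.14710937945950273
```

The measurements agree with the text: pivot to holes 104/125/147 mm, pivot to knob 200 mm. The moves offer no tilt, only a roll about the tool's z. I'll start with a small free-space test to see what shift and roll do.

Request:
apply_moves(
  moves=[
    [[0,0,-2],0.1],
    [[0,0,-2],0.1],
    [[0,0,-2],0.1],
  ],
)

```text
clock: 0.45
tcp_pos: [0.1794, -0.6514, 0.2661]
orientation: [3.128, 0.268, 0.001]
contact_force: [-0.4, 0.1, -0.6]
grip_width: 0.0855
```

Shift and roll do exactly what the text says, so there is no direct tilt. A pose beyond reach is only "approached as far as the arm can", and there the arm may have to lean outward. I'll go up and over the bench with the tool yaw lined up to the screen, then test this in free space.

Request:
apply_moves(
  moves=[
    [[0,0,-4],0.0],
    [[0,0,-8],0.05],
    [[2,-1,-12],0.1],
    [[5,-4,-16],0.2],
    [[8,-7,-18.4],0.293],
    [[11,-10,-18.4],0.293],
    [[14,-12,-18.4],0.293],
    [[17,-14,-18.4],0.293],
    [[20,-16,-18.4],0.293],
    [[23,-18,-18.4],0.293],
  ],
)

```text
clock: 1.28
tcp_pos: [0.3754, -0.4342, 0.4489]
orientation: [3.136, -0.191, -0.0]
contact_force: [1.0, -1.2, -0.8]
grip_width: 0.0853
```

```bash
cat >> h.py <<'E'
# screen axes
PSI=-0.122
def state():
    o=r.get_obs();M=R.from_rotvec(o["orientation"]).as_matrix()
    print("t",round(o["clock"],2),"q",o["joints"].round(3).tolist(),"p",o["tcp_pos"].round(4).tolist(),"F",o["contact_force"].round(1).tolist(),"w",round(o["grip_width"],4));print("x",M[:,0].round(3),"y",M[:,1].round(3),"z",M[:,2].round(3));return o,M
def to(P):
    o,M=state();print("tool shift cm",((np.array(P)-o["tcp_pos"])@M*100).round(2))
E
python3 -c "
from h import *
to([.695,-.085,.45])"
```

```text
t 1.28 q [0.78, 0.19, -0.037, 1.502, 0.007, 1.45, -0.95] p [0.3754, -0.4342, 0.4489] F [1.0, -1.2, -0.8] w 0.0853
x [ 0.993 -0.122 -0.   ] y [-0.122 -0.993  0.   ] z [-0. -0. -1.]
tool shift cm [ 27.48 -38.54  -0.12]
```

Request:
apply_moves(
  moves=[
    [[2,-4,0],0],
    [[4,-8,0],0],
    [[6,-12,0],0],
    [[8,-16,0],0],
    [[10,-20,0],0],
    [[12,-24,0],0],
    [[14,-28,0],0],
    [[17,-31,0],0],
    [[20,-34,0],0],
    [[23,-37,0],0],
  ],
)

```text
clock: 2.12
tcp_pos: [0.6316, -0.1097, 0.4487]
orientation: [3.136, -0.191, -0.001]
contact_force: [0.5, -0.8, 0.7]
grip_width: 0.0853
```

Request:
apply_moves(
  moves=[
    [[4,0,0],0],
    [[8,0,0],0],
    [[12,0,0],0],
    [[16,0,0],0],
    [[20,0,0],0],
    [[24,0,0],0],
    [[28,0,0],0],
    [[28,0,0],0],
  ],
)

```text
clock: 2.78
tcp_pos: [0.8852, -0.1519, 0.4381]
orientation: [3.119, -0.21, 0.01]
contact_force: [3.0, 1.3, 72.3]
grip_width: 0.0852
```

```bash
python3 -c "
from h import *
state()"
```

```text
t 2.78 q [0.101, 0.979, -0.041, 0.241, 0.052, 1.916, -1.61] p [0.8852, -0.1519, 0.4381] F [3.0, 1.3, 72.3] w 0.0852
x [ 0.991 -0.134  0.007] y [-0.134 -0.991  0.015] z [ 0.005 -0.015 -1.   ]
```

Both q4 and q6 reached their limits, and the force reading rose to 72 N. I'm backing off now and checking whether any lean remains.

Request:
apply_moves(
  moves=[
    [[-4,0,0],0],
    [[-8,0,0],0],
    [[-10,0,0],0],
    [[-10,0,0],0],
  ],
)

```text
clock: 3.12
tcp_pos: [0.7834, -0.1306, 0.4363]
orientation: [3.134, -0.191, 0.007]
contact_force: [0.3, 0.6, 1.0]
grip_width: 0.0851
```

View pics/s1.png

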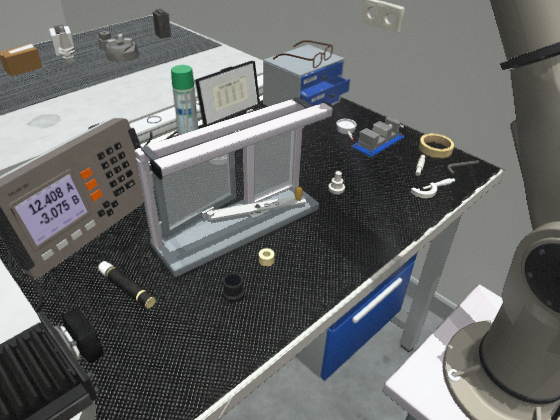

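The arm is clear of everything in the picture; it stands on the right side of the frame and the stay, screen and loose things are unchanged. A lean gained at a limit does persist. From the joint readings I fitted the arm as L1 = 0.544 m and L2 = 0.475 m, with pitch = q2+q4+q6. With q6 held at its upper limit of 1.92, going high forces the tool to lean outward, which is the direction needed. I'll go up gently near x = 0.5 m.

Request:
apply_moves(
  moves=[
    [[-3,0,-2],0],
    [[-6,0,-4],0],
    [[-9,0,-6],0],
    [[-12,0,-8],0],
    [[-15,0,-10],0],
    [[-18,0,-12],0],
    [[-21,0,-14],0],
    [[-24,0,-16],0],
    [[-26,0,-18],0],
    [[-26,0,-19],0],
  ],
)

```text
clock: 4.0
tcp_pos: [0.5236, -0.0978, 0.6316]
orientation: [3.133, -0.192, 0.027]
contact_force: [0.7, -0.1, 0.1]
grip_width: 0.0855
```

Request:
apply_moves(
  moves=[
    [[0,0,-1],0],
    [[0,0,-2],0],
    [[0,0,-3],0],
    [[0,0,-4],0],
    [[0,0,-5],0],
    [[0,0,-6],0],
  ],
)

```text
clock: 4.5
tcp_pos: [0.5269, -0.0991, 0.6752]
orientation: [3.133, -0.193, 0.021]
contact_force: [0.7, -0.8, -0.5]
grip_width: 0.0853
```

```bash
python3 -c "
from h import *
state()"
```

```text
t 4.5 q [-0.11, 0.154, 0.229, 1.065, -0.035, 1.913, -1.59] p [0.5269, -0.0991, 0.6752] F [0.7, -0.8, -0.5] w 0.0853
x [ 0.992 -0.122  0.013] y [-0.122 -0.992  0.002] z [ 0.013 -0.003 -1.   ]
```

Request:
apply_moves(
  moves=[
    [[0,0,-4],0],
    [[0,0,-8],0],
    [[0,0,-12],0],
    [[0,0,-16],0],
  ],
)

```text
clock: 4.83
tcp_pos: [0.5179, -0.0963, 0.7015]
orientation: [3.125, -0.191, 0.098]
contact_force: [-0.7, 1.0, 1.2]
grip_width: 0.0854
```

Request:
apply_moves(
  moves=[
    [[0,0,-4],0],
    [[0,0,-8],0],
    [[0,0,-12],0],
    [[0,0,-16],0],
  ],
)

```text
clock: 5.17
tcp_pos: [0.5046, -0.094, 0.7272]
orientation: [3.117, -0.19, 0.178]
contact_force: [0.3, -0.4, 0.3]
grip_width: 0.0855
```

```bash
python3 -c "
from h import *
state()"
```

```text
t 5.17 q [-0.757, 0.093, 0.96, 1.057, -0.083, 1.914, -1.528] p [0.5046, -0.094, 0.7272] F [0.3, -0.4, 0.3] w 0.0855
x [ 0.986 -0.12   0.115] y [-0.122 -0.993  0.007] z [ 0.113 -0.021 -0.993]
```

It works: the lean is growing (0.11 rad) with no force. q1 and q3 are drifting near the q2≈0 singularity, so I'll push diagonally out and up instead.

Request:
apply_moves(
  moves=[
    [[3,0,-2],0],
    [[6,0,-4],0],
    [[9,0,-6],0],
    [[12,0,-8],0],
    [[15,0,-10],0],
    [[18,0,-12],0],
    [[21,0,-14],0],
    [[24,0,-16],0],
  ],
)

```text
clock: 5.83
tcp_pos: [0.6198, -0.1041, 0.7323]
orientation: [3.101, -0.191, 0.27]
contact_force: [1.0, 1.2, -1.0]
grip_width: 0.0853
```

Request:
apply_moves(
  moves=[
    [[2,0,-3],0],
    [[4,0,-6],0],
    [[6,0,-9],0],
    [[8,0,-12],0],
  ],
)

```text
clock: 6.17
tcp_pos: [0.6344, -0.1048, 0.7565]
orientation: [3.085, -0.193, 0.358]
contact_force: [0.2, 0.5, -0.2]
grip_width: 0.0854
```

```bash
python3 -c "
from h import *
state()"
```

```text
t 6.17 q [-0.158, 0.332, 0.411, 0.683, -0.145, 1.915, -1.544] p [0.6344, -0.1048, 0.7565] F [0.2, 0.5, -0.2] w 0.0854
x [ 0.966 -0.12   0.23 ] y [-0.127 -0.992  0.015] z [ 0.226 -0.044 -0.973]
```

Request:
apply_moves(
  moves=[
    [[0,0,-4],0],
    [[0,0,-8],0],
    [[0,0,-12],0],
    [[0,0,-16],0],
    [[0,0,-20],0],
  ],
)

```text
clock: 6.58
tcp_pos: [0.5804, -0.0958, 0.7965]
orientation: [3.071, -0.192, 0.437]
contact_force: [0.7, -0.8, -0.6]
grip_width: 0.0855
```

Request:
apply_moves(
  moves=[
    [[0,0,-4],0],
    [[0,0,-8],0],
    [[0,0,-12],0],
    [[0,0,-16],0],
    [[0,0,-20],0],
  ],
)

```text
clock: 7.0
tcp_pos: [0.5306, -0.088, 0.8294]
orientation: [3.055, -0.191, 0.516]
contact_force: [-0.5, 1.3, 0.1]
grip_width: 0.0852
```

```bash
python3 -c "
from h import *
state()"
```

```text
t 7.0 q [-0.622, 0.124, 0.848, 0.804, -0.11, 1.915, -1.544] p [0.5306, -0.088, 0.8294] F [-0.5, 1.3, 0.1] w 0.0852
x [ 0.937 -0.115  0.33 ] y [-0.127 -0.992  0.017] z [ 0.325 -0.058 -0.944]
```

Request:
apply_moves(
  moves=[
    [[2.5,0,-3],0],
    [[5,0,-6],0],
    [[7.5,0,-9],0],
    [[10,0,-12],0],
    [[12.5,0,-15],0],
  ],
)

```text
clock: 7.42
tcp_pos: [0.561, -0.089, 0.849]
orientation: [3.036, -0.188, 0.593]
contact_force: [-0.4, 0.3, 0.8]
grip_width: 0.0856
```

Request:
apply_moves(
  moves=[
    [[2,0,-3.5],0],
    [[4,0,-7],0],
    [[6,0,-10.5],0],
    [[8,0,-14],0],
    [[10,0,-17.5],0],
  ],
)

```text
clock: 7.83
tcp_pos: [0.5597, -0.0865, 0.8731]
orientation: [3.016, -0.186, 0.67]
contact_force: [-0.4, -0.8, 0.1]
grip_width: 0.0853
```

```bash
python3 -c "
from h import *
state()"
```

```text
t 7.83 q [-0.413, 0.188, 0.678, 0.634, -0.153, 1.915, -1.548] p [0.5597, -0.0865, 0.8731] F [-0.4, -0.8, 0.1] w 0.0853
x [ 0.899 -0.107  0.425] y [-0.127 -0.992  0.019] z [ 0.419 -0.071 -0.905]
```

Request:
apply_moves(
  moves=[
    [[2,0,-3.5],0],
    [[4,0,-7],0],
    [[6,0,-10.5],0],
    [[8,0,-14],0],
    [[10,0,-17.5],0],
  ],
)

```text
clock: 8.25
tcp_pos: [0.5527, -0.0832, 0.8974]
orientation: [2.995, -0.184, 0.745]
contact_force: [-1.2, 0.7, -1.1]
grip_width: 0.0855
```

Request:
apply_moves(
  moves=[
    [[2,0,-3.5],0],
    [[4,0,-7],0],
    [[6,0,-10.5],0],
    [[8,0,-14],0],
    [[10,0,-17.5],0],
  ],
)

```text
clock: 8.67
tcp_pos: [0.5405, -0.0796, 0.922]
orientation: [2.971, -0.182, 0.819]
contact_force: [0.0, -0.9, 0.2]
grip_width: 0.0856
```

Request:
apply_moves(
  moves=[
    [[2,0,-3.5],0],
    [[4,0,-7],0],
    [[6,0,-10.5],0],
    [[8,0,-14],0],
    [[10,0,-17.5],0],
  ],
)

```text
clock: 9.08
tcp_pos: [0.524, -0.0755, 0.9464]
orientation: [2.946, -0.18, 0.892]
contact_force: [-0.1, -0.7, 0.1]
grip_width: 0.0853
```

```bash
python3 -c "
from h import *
state()"
```

```text
t 9.08 q [-0.578, 0.143, 0.851, 0.534, -0.158, 1.915, -1.557] p [0.524, -0.0755, 0.9464] F [-0.1, -0.7, 0.1] w 0.0853
x [ 0.826 -0.095  0.556] y [-0.128 -0.992  0.022] z [ 0.549 -0.089 -0.831]
```

Request:
apply_moves(
  moves=[
    [[2.3,0,-3.3],0],
    [[4.6,0,-6.6],0],
    [[7,0,-10],0],
    [[9.3,0,-13.3],0],
    [[11.5,0,-16.5],0],
  ],
)

```text
clock: 9.5
tcp_pos: [0.5141, -0.0724, 0.9689]
orientation: [2.92, -0.178, 0.962]
contact_force: [-0.1, -0.2, 0.1]
grip_width: 0.0857
```

Request:
apply_moves(
  moves=[
    [[2.5,0,-3.2],0],
    [[5,0,-6.4],0],
    [[7.5,0,-9.6],0],
    [[10,0,-12.8],0],
    [[12.5,0,-16],0],
  ],
)

```text
clock: 9.92
tcp_pos: [0.505, -0.0695, 0.9905]
orientation: [2.893, -0.176, 1.031]
contact_force: [0.8, -1.1, 0.1]
grip_width: 0.0855
```

```bash
python3 -c "
from h import *
o,M=state()
for P in ([.40,-.035,.30],[.52,-.05,.12]): to(P)"
```

```text
t 9.92 q [-0.632, 0.134, 0.924, 0.45, -0.175, 1.915, -1.562] p [0.505, -0.0695, 0.9905] F [0.8, -1.1, 0.1] w 0.0855
x [ 0.769 -0.086  0.633] y [-0.129 -0.991  0.023] z [ 0.626 -0.099 -0.774]
t 9.92 q [-0.632, 0.134, 0.924, 0.45, -0.175, 1.915, -1.562] p [0.505, -0.0695, 0.9905] F [0.8, -1.1, 0.1] w 0.0855
x [ 0.769 -0.086  0.633] y [-0.129 -0.991  0.023] z [ 0.626 -0.099 -0.774]
tool shift cm [-52.1   -3.63  46.49]
t 9.92 q [-0.632, 0.134, 0.924, 0.45, -0.175, 1.915, -1.562] p [0.505, -0.0695, 0.9905] F [0.8, -1.1, 0.1] w 0.0855
x [ 0.769 -0.086  0.633] y [-0.129 -0.991  0.023] z [ 0.626 -0.099 -0.774]
tool shift cm [-54.15  -4.11  68.08]
```

The lean is now 39.3°, facing the screen. Before coming down I'll fit the arm model to the readings, to check that the knob pose is within joint range at this lean.

```bash
cat > fk.py <<'E'
import numpy as np
from scipy.spatial.transform import Rotation as R
from scipy.optimize import least_squares
D=[([1.1939,.4778,.0223,1.5564,-.0115,1.1093,-.0831],[.1791,-.6502,.2443]),([.78,.19,-.037,1.502,.007,1.45,-.95],[.3754,-.4342,.4489]),
([.139,.631,-.113,.886,.069,1.623,-1.642],[.7834,-.1306,.4363]),([-.158,.332,.411,.683,-.145,1.915,-1.544],[.6344,-.1048,.7565]),([-.622,.124,.848,.804,-.11,1.915,-1.544],[.5306,-.088,.8294]),
([-.578,.143,.851,.534,-.158,1.915,-1.557],[.524,-.0755,.9464]),([-.632,.134,.924,.45,-.175,1.915,-1.562],[.505,-.0695,.9905])]
sg=[1]*7
def fk(q,p,mat=False):
    h,a,b,c,o=p
    e=np.array
    Z=lambda t:R.from_euler('z',t);Y=lambda t:R.from_euler('y',t)
    A=Z(q[0]+o)*Y(q[1]);B=A*Z(q[2])*Y(q[3]);C=B*Z(q[4])*Y(q[5])
    P=e([0,0,h])+A.apply([0,0,a])+B.apply([0,0,b])+C.apply([0,0,c])
    return (P,C) if mat else P
def fit():
    best=None
    for o in np.linspace(-3,3,7):
        f=least_squares(lambda p:np.ravel([fk(q,p)-x for q,x in D]),[.3,.54,.47,.32,o])
        if best is None or f.cost<best.cost:best=f
    return best
E
python3 - <<'E'
from fk import *
f=fit();print(f.x.round(4),np.abs(f.fun).max())
lo=np.array([-2.96,-.34,-1.41,.24,-1.37,.17]);hi=np.array([2.96,2.1,1.46,2.44,4.51,1.92])
def ik(P,zt,q0):
    g=lambda q:np.r_[(fk(q,f.x,1)[0]-P),.3*(fk(q,f.x,1)[1].apply([0,0,1])-zt),.002*(q-q0)]
    return least_squares(g,np.clip(q0,lo+.01,hi-.01),bounds=(lo,hi))
q0=np.array([-.63,.134,.92,.45,-.17,1.9])
zt=np.array([.626,-.099,-.774])
for P in ([.38,-.03,.45],[.459,-.032,.182],[.5526,-.0468,.066],[.5526,-.0468,.10],[.585,.0,.09]):
  for st in (q0,np.array([0,.0,0,1.8,0,.7]),np.array([-1.,.0,1.2,1.8,0.3,.7])):
    s=ik(P,zt,st);print(P,s.x.round(2),np.abs(s.fun[:6]).max().round(4))
E
```

```text
[ 1.1956 -0.1864  0.444   0.5397 -0.5937] 0.8336401354144707
[0.38, -0.03, 0.45] [-1.15  2.1   0.13  0.74  1.08  0.66] 0.0002
[0.38, -0.03, 0.45] [-0.8   2.06  0.15  0.74  1.33  0.54] 0.0001
[0.38, -0.03, 0.45] [-1.13  2.1   0.13  0.74  1.09  0.66] 0.0001
[0.459, -0.032, 0.182] [-1.77  0.66  0.27  2.44  0.95  0.56] 0.0058
[0.459, -0.032, 0.182] [-1.45  0.6   0.37  2.44  1.29  0.49] 0.0058
[0.459, -0.032, 0.182] [-1.57  0.62  0.33  2.44  1.16  0.51] 0.0058
[0.5526, -0.0468, 0.066] [-1.4   0.51  0.81  2.44  0.95  0.18] 0.1158
[0.5526, -0.0468, 0.066] [ 2.07  0.31 -0.89  2.44 -0.98  0.17] 0.1159
[0.5526, -0.0468, 0.066] [-1.35  0.48  0.83  2.44  0.98  0.17] 0.1159
[0.5526, -0.0468, 0.1] [-1.52  0.57  0.76  2.44  0.97  0.22] 0.0884
[0.5526, -0.0468, 0.1] [ 2.03  0.29 -0.9   2.44 -1.1   0.17] 0.0884
[0.5526, -0.0468, 0.1] [-1.34  0.48  0.84  2.44  1.09  0.17] 0.0884
[0.585, 0.0, 0.09] [-1.5   0.62  0.79  2.44  0.94  0.17] 0.1067
[0.585, 0.0, 0.09] [ 1.99  0.18 -0.98  2.44 -0.95  0.17] 0.1067
[0.585, 0.0, 0.09] [ 1.98  0.18 -0.97  2.44 -0.95  0.17] 0.1067
```

```bash
cat > t.py <<'E'
from fk import *
import itertools
best=None
for s in itertools.product([1,-1],repeat=3):
    S=np.array([s[0],1,s[1],1,s[2],1,1])
    f=least_squares(lambda p:np.ravel([fk(np.array(q)*S,p)-x for q,x in D]),[.3,.54,.47,.32,0])
    if best is None or f.cost<best[0].cost:best=(f,S)
f,S=best;print(S,f.x.round(4),np.abs(f.fun).max())
F=lambda q:fk(np.r_[q,0]*S,f.x,1)
lo=np.array([-2.96,-.34,-1.41,.24,-1.37,.17]);hi=np.array([2.96,2.1,1.46,2.44,4.51,1.92])
def ik(P,zt,q0):
    def g(q):
        p,c=F(q);return np.r_[p-P,.3*(c.apply([0,0,1])-zt),.002*(q-q0)]
    return least_squares(g,np.clip(q0,lo+.01,hi-.01),bounds=(lo,hi))
E
cat > t2.py <<'E'
from t import *
for lean in (.60,.685,.76):
  zt=np.array([np.sin(lean)*.988,-np.sin(lean)*.156,-np.cos(lean)])
  for P in ([.38,-.03,.45],[.459,-.032,.182],[.5526,-.0468,.066],[.5526,-.0468,.10],[.585,.0,.09]):
   for st in (np.array([-.63,.134,.92,.45,-.17,1.9]),np.array([0,.0,0,1.8,0,.7])):
    s=ik(P,zt,st);print(lean,P,s.x.round(2),np.abs(s.fun[:6]).max().round(4))
E
python3 t2.py
```

```text
[-1  1 -1  1 -1  1  1] [ 0.3137  0.5347  0.4774  0.3344 -0.0934] 0.011854193268360125
0.6 [0.38, -0.03, 0.45] [-0.11 -0.34  0.    2.07  0.14  0.99] 0.0519
0.6 [0.38, -0.03, 0.45] [-0.11 -0.34 -0.    2.07  0.14  0.99] 0.052
0.6 [0.459, -0.032, 0.182] [-1.5   0.08  1.46  2.44 -0.08  0.17] 0.0188
0.6 [0.459, -0.032, 0.182] [-0.06  0.01 -0.03  2.44  0.47  0.19] 0.0184
0.6 [0.5526, -0.0468, 0.066] [-0.56  0.44  0.59  2.28 -1.37  0.17] 0.0395
0.6 [0.5526, -0.0468, 0.066] [ 0.59  0.56 -0.75  2.41  2.26  0.51] 0.0001
0.6 [0.5526, -0.0468, 0.1] [-0.63  0.38  0.67  2.31 -1.37  0.17] 0.0278
0.6 [0.5526, -0.0468, 0.1] [ 0.58  0.44 -0.73  2.4   2.15  0.4 ] 0.0001
0.6 [0.585, 0.0, 0.09] [-0.79  0.48  0.73  2.24 -1.37  0.17] 0.0261
0.6 [0.585, 0.0, 0.09] [ 0.34  0.47 -0.59  2.33  2.08  0.42] 0.0001
0.685 [0.38, -0.03, 0.45] [-0.17 -0.34  0.    2.09  0.22  0.92] 0.0647
0.685 [0.38, -0.03, 0.45] [-0.17 -0.34 -0.    2.09  0.22  0.92] 0.0647
0.685 [0.459, -0.032, 0.182] [-0.42  0.01  0.32  2.44  0.69  0.17] 0.0296
0.685 [0.459, -0.032, 0.182] [ 0.13  0.02 -0.23  2.44  0.72  0.17] 0.0293
0.685 [0.5526, 
[... 443 characters left out ...]
 0.45] [-0.26 -0.34  0.    2.13  0.37  0.87] 0.0744
0.76 [0.38, -0.03, 0.45] [-0.26 -0.34 -0.    2.13  0.37  0.87] 0.0744
0.76 [0.459, -0.032, 0.182] [-0.02  0.02 -0.11  2.44  0.99  0.17] 0.038
0.76 [0.459, -0.032, 0.182] [ 0.35  0.02 -0.47  2.44  1.01  0.17] 0.0379
0.76 [0.5526, -0.0468, 0.066] [-0.7   0.44  0.73  2.28 -1.37  0.17] 0.0685
0.76 [0.5526, -0.0468, 0.066] [ 0.55  0.62 -0.72  2.44  2.5   0.67] 0.0156
0.76 [0.5526, -0.0468, 0.1] [-0.78  0.38  0.82  2.31 -1.37  0.17] 0.0566
0.76 [0.5526, -0.0468, 0.1] [ 0.59  0.51 -0.77  2.44  2.41  0.58] 0.0138
0.76 [0.585, 0.0, 0.09] [-0.97  0.52  0.9   2.24 -1.37  0.17] 0.0543
0.76 [0.585, 0.0, 0.09] [ 0.35  0.55 -0.64  2.42  2.44  0.67] 0.0001
```

The 12 mm misfit means a link offset is missing. I'll refine with offsets, which are linear and cheap to add.

```bash
cat > t.py <<'E'
from fk import *
D+=[([.101,.979,-.041,.241,.052,1.916,-1.61],[.8852,-.1519,.4381]),([-.11,.154,.229,1.065,-.035,1.913,-1.59],[.5269,-.0991,.6752]),([-.757,.093,.96,1.057,-.083,1.914,-1.528],[.5046,-.094,.7272]),([-.413,.188,.678,.634,-.153,1.915,-1.548],[.5597,-.0865,.8731])]
S=np.array([-1,1,-1,1,-1,1,1])
def fk(q,p,mat=False):
    h,a,b,c,o,x1,x2,x3,r0,c1=p
    Z=lambda t:R.from_euler('z',t);Y=lambda t:R.from_euler('y',t)
    A0=Z(q[0]+o);A=A0*Y(q[1]);B=A*Z(q[2])*Y(q[3]);C=B*Z(q[4])*Y(q[5])
    P=A0.apply([r0,0,h])+A.apply([0,0,a])+(A*Z(q[2])).apply([x1,0,0])+B.apply([x2,0,0])+(B*Z(q[4])).apply([0,0,b])+(B*Z(q[4])).apply([c1,0,0])+C.apply([x3,0,c])
    return (P,C) if mat else P
f=least_squares(lambda p:np.r_[np.ravel([fk(np.array(q)*S,p)-x for q,x in D]),.0005*p[5:]],[.3,.54,.47,.32,0,0,0,0,0,0])
print(f.x.round(4),np.abs(f.fun).max())
F=lambda q:fk(np.r_[q,0]*S,f.x,1)
lo=np.array([-2.96,-.34,-1.41,.24,-1.37,.17]);hi=np.array([2.96,2.1,1.46,2.44,4.51,1.92])
def ik(P,zt,q0):
    def g(q):
        p,c=F(q);return np.r_[p-P,.3*(c.apply([0,0,1])-zt),.002*(q-q0)]
    return least_squares(g,np.clip(q0,lo+.01,hi-.01),bounds=(lo,hi))
E
python3 t2.py | grep -v "^0.76"
python3 - <<'E'
from t import *
q=np.array([-0.632, 0.134, 0.924, 0.45, -0.175, 1.915]);p,c=F(q);print(p,c.apply([0,0,1]))
E
```

```text
[ 0.3029  0.5316  0.4701  0.3079 -0.0855  0.0093  0.0399 -0.0058 -0.0027
 -0.0307] 0.012974756151935829
0.6 [0.38, -0.03, 0.45] [-0.09 -0.34  0.01  2.09  0.12  0.93] 0.0499
0.6 [0.38, -0.03, 0.45] [-0.08 -0.34  0.01  2.09  0.12  0.93] 0.0499
0.6 [0.459, -0.032, 0.182] [-1.44  0.36  1.42  2.44 -1.37  0.24] 0.0047
0.6 [0.459, -0.032, 0.182] [ 1.31  0.34 -1.41  2.44  1.54  0.37] 0.003
0.6 [0.5526, -0.0468, 0.066] [-0.64  0.51  0.61  2.21 -1.37  0.17] 0.0353
0.6 [0.5526, -0.0468, 0.066] [ 0.57  0.57 -0.62  2.26  2.22  0.36] 0.0001
0.6 [0.5526, -0.0468, 0.1] [-0.71  0.46  0.68  2.24 -1.37  0.17] 0.0241
0.6 [0.5526, -0.0468, 0.1] [ 0.52  0.45 -0.55  2.26  2.08  0.25] 0.0001
0.6 [0.585, 0.0, 0.09] [-0.84  0.56  0.73  2.17 -1.37  0.17] 0.0216
0.6 [0.585, 0.0, 0.09] [ 0.28  0.48 -0.41  2.2   1.99  0.26] 0.0001
0.685 [0.38, -0.03, 0.45] [-0.12 -0.34  0.01  2.13  0.19  0.85] 0.0627
0.685 [0.38, -0.03, 0.45] [-0.12 -0.34  0.01  2.13  0.19  0.85] 0.0627
0.685 [0.459, -0.032, 0.182] [-1.48  0.32  1.42  2.44 -1.37  0.17] 0.0167
0.685 [0.459, -0.032, 0.182] [ 1.    0.16 -1.01  2.44  1.96  0.17] 0.0132
0.685 [0.5526, -0.0468, 0.066] [-0.69  0.51  0.66  2.21 -1.37  0.17] 0.0513
0.685 [0.5526, -0.0468, 0.066] [ 0.61  0.62 -0.67  2.29  2.44  0.48] 0.0001
0.685 [0.5526, -0.0468, 0.1] [-0.77  0.46  0.74  2.24 -1.37  0.17] 0.04
0.685 [0.5526, -0.0468, 0.1] [ 0.63  0.51 -0.68  2.29  2.33  0.39] 0.0001
0.685 [0.585, 0.0, 0.09] [-0.92  0.57  0.8   2.17 -1.37  0.17] 0.0373
0.685 [0.585, 0.0, 0.09] [ 0.37  0.53 -0.54  2.23  2.25  0.4 ] 0.0001
[ 0.3029  0.5316  0.4701  0.3079 -0.0855  0.0093  0.0399 -0.0058 -0.0027
 -0.0307] 0.012974756151935829
[ 0.50380328 -0.07093767  0.99322492] [ 0.61499847 -0.15285261 -0.77357156]
```

```bash
cat > t.py <<'E'
from fk import *
D+=[([.101,.979,-.041,.241,.052,1.916,-1.61],[.8852,-.1519,.4381]),([-.11,.154,.229,1.065,-.035,1.913,-1.59],[.5269,-.0991,.6752]),([-.757,.093,.96,1.057,-.083,1.914,-1.528],[.5046,-.094,.7272]),([-.413,.188,.678,.634,-.153,1.915,-1.548],[.5597,-.0865,.8731]),([1.1774,.4604,.0458,1.5339,-.0221,1.1456,-.1725],[.1794,-.6514,.2661])]
S=np.array([-1,1,-1,1,-1,1,1])
Z=lambda t:R.from_euler('z',t);Y=lambda t:R.from_euler('y',t)
def fk(q,p,mat=False):
    h,a,b,c,o,y1,y2,y3,x1,x2,x3=p
    A0=Z(q[0]+o);A=A0*Y(q[1]);A2=A*Z(q[2]);B=A2*Y(q[3]);B2=B*Z(q[4]);C=B2*Y(q[5])
    P=np.array([0,0,h])+A.apply([0,y1,a])+A2.apply([x1,y2,0])+B.apply([-x1,0,b])+B2.apply([x3,y3,0])+C.apply([x2,0,c])
    return (P,C) if mat else P
f=least_squares(lambda p:np.r_[np.ravel([fk(np.array(q)*S,p)-x for q,x in D]),.002*p[4:]],[.3,.54,.47,.32,0,0,0,0,0,0,0])
F=lambda q:fk(np.r_[q,0]*S,f.x,1)
lo=np.array([-2.96,-.34,-1.41,.24,-1.37,.17]);hi=np.array([2.96,2.1,1.46,2.44,4.51,1.92])
def ik(P,zt,q0):
    def g(q):
        p,c=F(q);return np.r_[p-P,.3*(c.apply([0,0,1])-zt),.002*(q-q0)]
    return least_squares(g,np.clip(q0,lo+.01,hi-.01),bounds=(lo,hi))
E
python3 - <<'E'
from t import *
print(f.x.round(4));
for q,x in D: p,c=F(np.array(q[:6]));print((p-x).round(4),c.apply([0,0,1]).round(3))
E
python3 t2.py | grep -v "^0.76"
```

```text
[ 2.871e-01  5.417e-01  4.727e-01  3.132e-01  9.000e-04 -3.060e-02
 -3.100e-02 -1.000e-03 -4.000e-04 -1.000e-04 -5.000e-04]
[0.0002 0.     0.    ] [-0.001  0.002 -1.   ]
[-0.0001  0.0001 -0.0001] [-0.  0. -1.]
[-0.0001 -0.0003  0.0001] [ 0.004 -0.003 -1.   ]
[ 0.0001  0.     -0.0003] [ 0.226 -0.044 -0.973]
[-0.0003 -0.0001  0.0003] [ 0.326 -0.057 -0.944]
[-0.0003 -0.0002  0.0003] [ 0.55  -0.089 -0.831]
[ 0.0001 -0.     -0.0001] [ 0.626 -0.099 -0.774]
[-0.0001  0.     -0.0001] [ 0.004 -0.015 -1.   ]
[-0.     -0.0003 -0.0002] [ 0.013 -0.003 -1.   ]
[0.0002 0.0001 0.0001] [ 0.114 -0.02  -0.993]
[ 0.0001  0.0003 -0.0002] [ 0.419 -0.071 -0.905]
[ 0.0002  0.0001 -0.    ] [ 0.001 -0.002 -1.   ]
0.6 [0.38, -0.03, 0.45] [ 0.16 -0.34 -0.26  2.07  0.07  0.95] 0.0444
0.6 [0.38, -0.03, 0.45] [ 0.16 -0.34 -0.27  2.07  0.07  0.95] 0.0444
0.6 [0.459, -0.032, 0.182] [ 1.17  0.24 -1.41  2.44  1.41  0.42] 0.0035
0.6 [0.459, -0.032, 0.182] [ 1.17  0.24 -1.41  2.44  1.41  0.42] 0.0034
0.6 [0.5526, -0.0468, 0.066] [-0.66  0.48  0.68  2.29 -1.37  0.17] 0.0428
0.6 [0.5526, -0.0468, 0.066] [ 0.45  0.52 -0.65
[... 335 characters left out ...]
.13 -0.34 -0.27  2.1   0.14  0.88] 0.0572
0.685 [0.38, -0.03, 0.45] [ 0.13 -0.34 -0.27  2.1   0.14  0.88] 0.0572
0.685 [0.459, -0.032, 0.182] [ 1.15  0.25 -1.41  2.44  1.52  0.45] 0.0147
0.685 [0.459, -0.032, 0.182] [ 1.15  0.25 -1.41  2.44  1.52  0.45] 0.0147
0.685 [0.5526, -0.0468, 0.066] [-0.72  0.48  0.74  2.3  -1.37  0.17] 0.0585
0.685 [0.5526, -0.0468, 0.066] [ 0.45  0.56 -0.67  2.41  2.32  0.62] 0.0001
0.685 [0.5526, -0.0468, 0.1] [-0.81  0.42  0.84  2.32 -1.37  0.17] 0.0466
0.685 [0.5526, -0.0468, 0.1] [ 0.45  0.45 -0.66  2.4   2.23  0.52] 0.0001
0.685 [0.585, 0.0, 0.09] [-0.93  0.54  0.87  2.26 -1.37  0.17] 0.0444
0.685 [0.585, 0.0, 0.09] [ 0.26  0.49 -0.57  2.33  2.14  0.55] 0.0001
```

The arm model now fits to 0.3 mm; it has 31 mm lateral offsets. The knob is reachable at this lean, but only with q5 near 2.2 and q3 < 0. I'll emulate a local IK along candidate paths from here to see which one gets there without hitting limits.

```bash
cat > sim.py <<'E'
from t import *
LO=np.r_[lo,-2.96]+.004;HI=np.r_[hi,2.96]-.004
M0=np.array([[.769,-.129,.626],[-.086,-.991,-.099],[.633,.023,-.774]])
q0=np.array([-.632,.134,.924,.45,-.175,1.915,-1.562])
C0=F(q0[:6])[1]
# find q7 sign/offset using the start pose as second sample
qs=np.array([1.1774,.4604,.0458,1.5339,-.0221,1.1456,-.1725]);Ms=np.array([[.985,.17,.001],[.17,-.985,-.002],[0,.002,-1]])
a=[(F(q[:6])[1].inv()*R.from_matrix(M)).as_euler('zyx')[0] for q,M in((q0,M0),(qs,Ms))]
sg=-1 if abs(((a[0]-a[1])+(q0[6]-qs[6])+np.pi)%(2*np.pi)-np.pi)<.1 else 1
off=a[0]-sg*q0[6]
def FT(q):
    p,c=F(q[:6]);return p,c*Z(sg*q[6]+off)
def err(q,P,Rt):
    p,c=FT(q);return np.r_[P-p,(Rt*c.inv()).as_rotvec()]
def dls(q,P,Rt,n=40,lam=.05):
    for _ in range(n):
        e=err(q,P,Rt)
        J=np.array([(err(q+1e-5*v,P,Rt)-e)/-1e-5 for v in np.eye(7)]).T
        free=np.ones(7,bool)
        for _ in range(3):
            Jf=J*free;dq=Jf.T@np.linalg.solve(Jf@Jf.T+lam**2*np.eye(6)*.1,e)
            bad=((q+dq<LO)|(q+dq>HI))&free
            if not bad.any():break
            free&=~bad
        q=np.clip(q+np.clip(dq,-.1,.1),LO,HI)
    return q
def path(q,pts,Rt=None,step=.03,show=True):
    for P in pts:
        p,c=FT(q);R_=Rt or c
        n=max(1,int(np.ceil(np.linalg.norm(np.array(P)-p)/step)))
        for i in range(1,n+1): q=dls(q,p+(np.array(P)-p)*i/n,R_,12)
        e=err(q,np.array(P),R_);
        if show:print(P,q.round(2),"err mm",(1e3*np.linalg.norm(e[:3])).round(1),"rad",np.linalg.norm(e[3:]).round(3))
    return q
E
python3 - <<'E'
from sim import *
print(sg,off,FT(qs)[1].as_matrix().round(3).tolist(),a)
R0=R.from_matrix(M0)
end=[[.53,-.045,.12],[.5526,-.0468,.066]]
for via in ([],[[.6,-.1,.6],[.6,-.1,.35]],[[.55,-.35,.6],[.56,-.35,.2],[.53,-.3,.12]],[[.75,-.35,.6],[.7,-.35,.2],[.55,-.3,.12]],[[.55,.3,.6],[.5,.3,.35]]):
    print(via);path(q0.copy(),via+end,R0)
E
```

```text
-1 1.5711342943817834 [[0.985, 0.17, 0.001], [0.17, -0.985, -0.002], [0.0, 0.002, -1.0]] [np.float64(3.1331342943817835), np.float64(1.7440315601313336)]
[]
[0.53, -0.045, 0.12] [-0.35  0.06  0.23  2.4   1.17  0.18 -2.93] err mm 92.4 rad 0.047
[0.5526, -0.0468, 0.066] [-0.48  0.08  0.34  2.4   1.15  0.18 -2.93] err mm 139.3 rad 0.066
[[0.6, -0.1, 0.6], [0.6, -0.1, 0.35]]
[0.6, -0.1, 0.6] [-0.88 -0.26  0.7   1.69  0.42  1.01 -1.95] err mm 0.0 rad 0.0
[0.6, -0.1, 0.35] [-0.88 -0.09  0.87  2.14  0.42  0.4  -2.01] err mm 0.0 rad 0.0
[0.53, -0.045, 0.12] [ 0.14  0.1  -0.22  2.31  0.91  0.19 -2.61] err mm 105.3 rad 0.058
[0.5526, -0.0468, 0.066] [-0.1   0.12  0.01  2.31  0.88  0.19 -2.61] err mm 144.1 rad 0.08
[[0.55, -0.35, 0.6], [0.56, -0.35, 0.2], [0.53, -0.3, 0.12]]
[0.55, -0.35, 0.6] [-0.88 -0.33  1.16  1.59  0.21  1.   -1.38] err mm 0.0 rad 0.0
[0.56, -0.35, 0.2] [-1.02 -0.34  1.44  2.25  0.4   0.3  -1.51] err mm 112.5 rad 0.014
[0.53, -0.3, 0.12] [-1.07 -0.34  1.44  2.32  0.6   0.26 -1.75] err mm 142.3 rad 0.025
[0.53, -0.045, 0.12] [-1.52 -0.05  1.44  2.41  1.13  0.2  -2.82] err mm
[... 271 characters left out ...]
0.12  0.52  0.45  1.87 -1.33  0.41 -0.08] err mm 0.0 rad 0.0
[0.55, -0.3, 0.12] [ 0.68  0.36 -0.15  2.14 -1.36  0.21  0.16] err mm 55.3 rad 0.036
[0.53, -0.045, 0.12] [-1.17  0.35  1.26  2.34 -1.36  0.21 -0.46] err mm 98.6 rad 0.054
[0.5526, -0.0468, 0.066] [-1.15  0.37  1.22  2.34 -1.36  0.21 -0.48] err mm 132.7 rad 0.074
[[0.55, 0.3, 0.6], [0.5, 0.3, 0.35]]
[0.55, 0.3, 0.6] [-1.11  0.    0.24  1.54  0.61  1.26 -2.66] err mm 0.0 rad 0.0
[0.5, 0.3, 0.35] [-2.24  0.14  1.43  2.08  0.65  0.75 -2.95] err mm 0.0 rad 0.0
[0.53, -0.045, 0.12] [-0.22  0.04  0.05  2.4   1.16  0.23 -2.95] err mm 97.8 rad 0.048
[0.5526, -0.0468, 0.066] [-0.37  0.06  0.19  2.4   1.15  0.23 -2.95] err mm 146.0 rad 0.067
```

The roll joint q7 hits its lower limit on the way. Taking the equivalent grasp half a turn round (roll −π) should free it, so I'll test that in the emulation.

```bash
python3 - <<'E'
from sim import *
R0=R.from_matrix(M0)*Z(-np.pi)
q1=q0.copy();q1[6]+=np.pi
print(err(q1,FT(q0)[0],R0).round(3))
end=[[.535,-.044,.12],[.5526,-.0468,.066],[.585,0,.10]]
for via in ([],[[.6,-.1,.6],[.6,-.1,.35]],[[.6,-.1,.6],[.6,-.2,.3]],[[.55,-.35,.6],[.56,-.35,.2],[.53,-.3,.12]],[[.6,.3,.6],[.55,.3,.35],[.50,.2,.35],[.5,.1,.2]],[[.6,.3,.6],[.6,.3,.35],[.6,0,.35]]):
    print(via);path(q1.copy(),via+end,R0)
E
```

```text
[0. 0. 0. 0. 0. 0.]
[]
[0.535, -0.044, 0.12] [ 0.36  0.35 -0.56  2.43  2.23  0.45 -0.82] err mm 0.0 rad 0.0
[0.5526, -0.0468, 0.066] [ 0.38  0.53 -0.58  2.41  2.36  0.59 -0.89] err mm 0.0 rad 0.0
[0.585, 0, 0.1] [ 0.22  0.46 -0.53  2.33  2.12  0.52 -0.76] err mm 0.0 rad 0.0
[[0.6, -0.1, 0.6], [0.6, -0.1, 0.35]]
[0.6, -0.1, 0.6] [-0.88 -0.26  0.7   1.69  0.42  1.01  1.19] err mm 0.0 rad 0.0
[0.6, -0.1, 0.35] [-0.88 -0.09  0.87  2.14  0.42  0.4   1.14] err mm 0.0 rad 0.0
[0.535, -0.044, 0.12] [ 0.42  0.37 -0.62  2.43  2.2   0.47 -0.77] err mm 0.0 rad 0.0
[0.5526, -0.0468, 0.066] [ 0.43  0.55 -0.64  2.41  2.33  0.61 -0.84] err mm 0.0 rad 0.0
[0.585, 0, 0.1] [ 0.28  0.47 -0.6   2.33  2.09  0.55 -0.72] err mm 0.0 rad 0.0
[[0.6, -0.1, 0.6], [0.6, -0.2, 0.3]]
[0.6, -0.1, 0.6] [-0.88 -0.26  0.7   1.69  0.42  1.01  1.19] err mm 0.0 rad 0.0
[0.6, -0.2, 0.3] [-0.69  0.13  1.04  2.16 -0.76  0.31  2.42] err mm 0.0 rad 0.0
[0.535, -0.044, 0.12] [-0.99  0.16  1.2   2.38 -1.26  0.18  2.84] err mm 120.4 rad 0.057
[0.5526, -0.0468, 0.066] [-0.85  0.17  1.06  2.37 -1.26  0.18  2.84] err mm 157.6 rad 0.
[... 1145 characters left out ...]
, -0.0468, 0.066] [ 0.46  0.56 -0.68  2.41  2.31  0.63 -0.81] err mm 0.0 rad 0.0
[0.585, 0, 0.1] [ 0.32  0.49 -0.65  2.33  2.08  0.57 -0.69] err mm 0.0 rad 0.0
[[0.6, 0.3, 0.6], [0.6, 0.3, 0.35], [0.6, 0, 0.35]]
[0.6, 0.3, 0.6] [-1.12  0.07  0.34  1.47  0.55  1.21  0.57] err mm 0.0 rad 0.0
[0.6, 0.3, 0.35] [-1.11  0.19  0.35  1.9   0.72  0.76  0.21] err mm 0.0 rad 0.0
[0.6, 0, 0.35] [-0.84 -0.06  0.59  2.14  0.63  0.48  0.73] err mm 0.0 rad 0.0
[0.535, -0.044, 0.12] [ 0.37  0.36 -0.57  2.43  2.23  0.45 -0.81] err mm 0.0 rad 0.0
[0.5526, -0.0468, 0.066] [ 0.39  0.53 -0.59  2.41  2.36  0.59 -0.89] err mm 0.0 rad 0.0
[0.585, 0, 0.1] [ 0.23  0.46 -0.54  2.33  2.12  0.52 -0.75] err mm 0.0 rad 0.0
```

```bash
cat > clr.py <<'E'
from sim import *
def clear(P,Rm):
    ex=np.array([np.cos(PSI),np.sin(PSI),0]);O=np.array([.6266,.0881,0])
    best=9;bb=9
    for s in np.linspace(-.014,.33,80):
        X=np.array(P)-s*Rm[:,2];x=(X-O)@ex;z=X[2]
        d=np.hypot(max(-.098-x,0,x+.068),max(.253-z,0,z-.275))
        if s<.05:best=min(best,d)
        else:bb=min(bb,d)
    return round(best*1e3),round(bb*1e3)
PSI=-.122
E
python3 - <<'E'
from clr import *
R0=R.from_matrix(M0)*Z(-np.pi)
q=q0.copy();q[6]+=np.pi
for via in ([[.48,-.05,.6],[.46,-.02,.40],[.48,0.02,.24],[.52,-.03,.14]],[[.50,.05,.6],[.46,.12,.40],[.48,.1,.25],[.50,.05,.17],[.53,-.03,.12]]):
  qq=q.copy();prev=FT(qq)[0]
  for P in via+[[.5526,-.0468,.066]]:
    qq=path(qq,[P],R0)
    c=[clear(prev+(np.array(P)-prev)*t,M0) for t in np.linspace(0,1,15)];prev=np.array(P)
    print("   clear fingers/body mm",min(x[0] for x in c),min(x[1] for x in c))
E
```

```text
[0.48, -0.05, 0.6] [ 0.24 -0.33 -0.25  1.81  0.04  0.98  1.42] err mm 7.3 rad 0.002
   clear fingers/body mm 315 370
[0.46, -0.02, 0.4] [ 0.13 -0.33 -0.29  2.24  0.21  0.58  1.13] err mm 3.1 rad 0.001
   clear fingers/body mm 123 186
[0.48, 0.02, 0.24] [ 0.67 -0.03 -0.99  2.41  1.17  0.3   0.05] err mm 0.0 rad 0.0
   clear fingers/body mm 33 72
[0.52, -0.03, 0.14] [ 0.77  0.43 -1.08  2.43  1.95  0.6  -0.49] err mm 0.0 rad 0.0
   clear fingers/body mm 39 54
[0.5526, -0.0468, 0.066] [ 0.72  0.7  -0.99  2.39  2.18  0.78 -0.56] err mm 0.0 rad 0.0
   clear fingers/body mm 80 66
[0.5, 0.05, 0.6] [-0.72 -0.33  0.17  1.8   0.53  1.15  0.82] err mm 0.0 rad 0.0
   clear fingers/body mm 314 369
[0.46, 0.12, 0.4] [-0.67 -0.27 -0.04  2.2   0.69  0.85  0.36] err mm 0.0 rad 0.0
   clear fingers/body mm 130 195
[0.48, 0.1, 0.25] [-0.59 -0.04 -0.04  2.41  1.1   0.52 -0.1 ] err mm 0.0 rad 0.0
   clear fingers/body mm 42 83
[0.5, 0.05, 0.17] [ 0.45  0.26 -0.97  2.44  1.7   0.58 -0.52] err mm 0.0 rad 0.0
   clear fingers/body mm 42 66
[0.53, -0.03, 0.12] [ 0.7   0.48 -1.01  2.43  2.03  0.64 -0.55] err mm 0.0 rad 0.0
   clear fingers/body mm 70 70
[0.5526, -0.0468, 0.066] [ 0.69  0.67 -0.95  2.39  2.19  0.75 -0.59] err mm 0.0 rad 0.0
   clear fingers/body mm 98 71
```

The second path works, with about 24 mm or more between gripper body and lamp. Executing the descent together with the roll.

Request:
apply_moves(
  moves=[
    [[-2.6,-1.3,2.9],-0.12],
    [[-5.2,-2.5,5.7],-0.24],
    [[-7.8,-3.8,8.6],-0.36],
    [[-10.4,-5.1,11.5],-0.48],
    [[-13,-6.4,14.4],-0.6],
    [[-15.7,-7.6,17.2],-0.72],
    [[-18.3,-8.9,20.1],-0.84],
    [[-20.9,-10.2,23],-0.96],
    [[-23.5,-11.4,25.8],-1.08],
    [[-26.1,-12.7,28.7],-1.2],
  ],
)

```text
clock: 10.75
tcp_pos: [0.5002, 0.0291, 0.668]
orientation: [2.408, 1.112, 0.787]
contact_force: [-0.5, 1.5, 0.1]
grip_width: 0.0853
```

```bash
python3 -c "
from h import *
to([.46,.12,.40])"
```

```text
t 10.75 q [-0.743, -0.332, 0.215, 1.653, 0.5, 1.273, -1.24] p [0.5002, 0.0291, 0.668] F [-0.5, 1.5, 0.1] w 0.0853
x [0.532 0.78  0.33 ] y [ 0.571 -0.618  0.54 ] z [ 0.625 -0.098 -0.774]
tool shift cm [ -3.91 -22.37  17.35]
```

Request:
apply_moves(
  moves=[
    [[-0.4,-2.2,1.7],-0.12],
    [[-0.8,-4.5,3.5],-0.24],
    [[-1.2,-6.7,5.2],-0.36],
    [[-1.6,-8.9,6.9],-0.48],
    [[-2,-11.2,8.7],-0.6],
    [[-2.3,-13.4,10.4],-0.72],
    [[-2.7,-15.7,12.1],-0.84],
    [[-3.1,-17.9,13.9],-0.96],
    [[-3.5,-20.1,15.6],-1.08],
    [[-3.9,-22.4,17.3],-1.2],
  ],
)

```text
clock: 11.58
tcp_pos: [0.4606, 0.1208, 0.4016]
orientation: [1.275, 2.134, 0.33]
contact_force: [1.1, 0.7, 0.8]
grip_width: 0.0855
```

```bash
cat >> h.py <<'E'
def rollneed(yt=(.129,.991,-.023)):
    o=r.get_obs();M=R.from_rotvec(o["orientation"]).as_matrix();v=np.array(yt)@M;print("roll needed",round(np.arctan2(-v[0],v[1]),3))
E
python3 -c "
from h import *
to([.46,.12,.40]);rollneed()"
```

```text
t 11.58 q [-0.689, -0.265, -0.028, 2.196, 0.687, 0.858, -0.592] p [0.4606, 0.1208, 0.4016] F [1.1, 0.7, 0.8] w 0.0855
x [-0.339  0.859 -0.384] y [0.703 0.502 0.504] z [ 0.625 -0.099 -0.774]
tool shift cm [ 0.01 -0.16  0.09]
roll needed -0.956
```

Request:
apply_moves(
  moves=[
    [[0.3,-0.7,1.3],-0.12],
    [[0.7,-1.5,2.6],-0.24],
    [[1,-2.2,3.9],-0.36],
    [[1.4,-2.9,5.3],-0.48],
    [[1.7,-3.7,6.6],-0.6],
    [[2.1,-4.4,7.9],-0.72],
    [[2.5,-5.3,9.5],-0.84],
    [[3,-6.4,11.5],-0.956],
    [[3.4,-7.3,13.1],-0.956],
  ],
  claw=0.5,
)

```text
clock: 12.33
tcp_pos: [0.4797, 0.1006, 0.2505]
orientation: [0.147, 2.454, -0.085]
contact_force: [0.1, 0.3, -0.3]
grip_width: 0.0428
```

```bash
python3 -c "
from h import *
to([.50,.05,.17]);to([.53,-.03,.12]);to([.5526,-.0468,.066]);rollneed()"
```

```text
t 12.33 q [-0.705, -0.053, 0.07, 2.412, 1.102, 0.533, -0.095] p [0.4797, 0.1006, 0.2505] F [0.1, 0.3, -0.3] w 0.0428
x [-0.77   0.085 -0.632] y [ 0.128  0.992 -0.023] z [ 0.625 -0.099 -0.775]
tool shift cm [ 3.09 -4.57  8.  ]
t 12.33 q [-0.705, -0.053, 0.07, 2.412, 1.102, 0.533, -0.095] p [0.4797, 0.1006, 0.2505] F [0.1, 0.3, -0.3] w 0.0428
x [-0.77   0.085 -0.632] y [ 0.128  0.992 -0.023] z [ 0.625 -0.099 -0.775]
tool shift cm [  3.26 -12.01  14.54]
t 12.33 q [-0.705, -0.053, 0.07, 2.412, 1.102, 0.533, -0.095] p [0.4797, 0.1006, 0.2505] F [0.1, 0.3, -0.3] w 0.0428
x [-0.77   0.085 -0.632] y [ 0.128  0.992 -0.023] z [ 0.625 -0.099 -0.775]
tool shift cm [  4.79 -13.26  20.3 ]
roll needed 0.001
```

Request:
apply_moves(
  moves=[
    [[1,-1.5,2.7],0],
    [[2,-3,5.3],0],
    [[3.1,-4.6,8],0],
    [[3.1,-6,9.3],0],
    [[3.2,-7.5,10.6],0],
    [[3.2,-9,11.9],0],
    [[3.3,-10.5,13.2],0],
    [[3.3,-12,14.5],0],
    [[3.3,-12,14.5],0],
  ],
)

```text
clock: 13.08
tcp_pos: [0.5131, 0.0034, 0.1388]
orientation: [0.134, 2.472, -0.117]
contact_force: [-0.2, -0.5, -0.3]
grip_width: 0.0429
```

```bash
python3 - <<'E'
from h import *
to([.5526,-.0468,.066])
c=[]
for n in("scene","top"):
    f=grab(n);im=f["frame"];h=cv2.cvtColor(im,cv2.COLOR_BGR2HSV);m=cv2.inRange(h,(8,110,60),(28,255,255))[150:280,240:340]
    print(n,cv2.boundingRect(m),np.argwhere(m).mean(0)[::-1]+[240,150])
    c.append(cv2.resize(im[110:260,220:360],None,fx=4,fy=4)[:,:400 if 0 else 560])
cv2.imwrite("pics/g1.png",cv2.resize(np.hstack(c),(800,429)))
E
```

```text
t 13.08 q [0.556, 0.372, -0.967, 2.436, 1.851, 0.613, -0.518] p [0.5131, 0.0034, 0.1388] F [-0.2, -0.5, -0.3] w 0.0429
x [-0.783  0.067 -0.619] y [ 0.125  0.991 -0.051] z [ 0.61  -0.117 -0.784]
tool shift cm [ 1.07 -4.11  8.7 ]
scene (55, 37, 8, 13) [298.11111111 192.69135802]
top (0, 0, 0, 0) [nan nan]<stdin>:6: RuntimeWarning: Mean of empty slice.
  ret = um.true_divide(
```

View pics/g1.png

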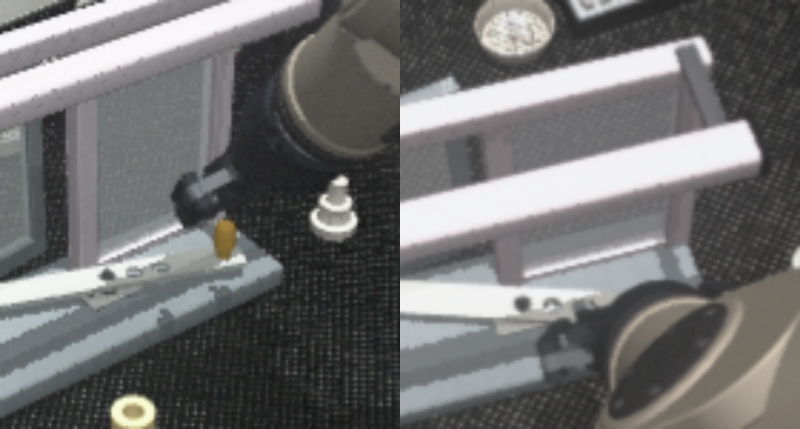

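The gripper is just above and left of the knob, at scene crop (200,195) against the knob at (225,240), clear under the lamp. Now the final approach.

Request:
apply_moves(
  moves=[
    [[0.3,-1.5,1],0],
    [[0.6,-3,2],0],
    [[0.9,-4.1,3],0],
    [[1.1,-4.1,4.2],0],
    [[1.1,-4.1,5.2],0],
    [[1.1,-4.1,5.2],0],
  ],
)

```text
clock: 13.68
tcp_pos: [0.5301, -0.0437, 0.091]
orientation: [0.137, 2.477, -0.12]
contact_force: [-0.9, -0.6, -0.9]
grip_width: 0.0427
```

```bash
python3 - <<'E'
from h import *
to([.5526,-.0469,.066])
f=grab("scene")
o,M=state();print("TCP px",proj(f,o["tcp_pos"]).round(1))
E
```

```text
t 13.68 q [0.792, 0.652, -1.125, 2.418, 2.018, 0.801, -0.438] p [0.5301, -0.0437, 0.091] F [-0.9, -0.6, -0.9] w 0.0427
x [-0.786  0.069 -0.615] y [ 0.128  0.99  -0.053] z [ 0.605 -0.12  -0.787]
tool shift cm [-0.25  0.1   3.37]
t 13.73 q [0.793, 0.65, -1.127, 2.419, 2.017, 0.8, -0.438] p [0.53, -0.0431, 0.0918] F [0.3, 0.1, 0.2] w 0.0427
x [-0.785  0.068 -0.615] y [ 0.127  0.99  -0.053] z [ 0.606 -0.12  -0.787]
TCP px [304.9 185.4]
```

Request:
apply_moves(
  moves=[
    [[-0.1,0.1,1],0],
    [[-0.2,0.1,2],0],
    [[-0.2,0.1,3],0],
    [[-0.2,0.1,3.4],0],
    [[-0.2,0.1,3.4],0],
  ],
)

```text
clock: 14.15
tcp_pos: [0.5529, -0.0465, 0.0674]
orientation: [0.136, 2.474, -0.12]
contact_force: [0.7, 0.3, -0.6]
grip_width: 0.0427
```

```bash
python3 - <<'E'
from h import *
to([.5526,-.0469,.066])
f=grab("scene");cv2.imwrite("pics/g2.png",cv2.resize(f["frame"][130:240,240:380],None,fx=5,fy=5,interpolation=cv2.INTER_CUBIC))
E
```

```text
t 14.15 q [0.758, 0.737, -1.078, 2.378, 2.081, 0.842, -0.44] p [0.5529, -0.0465, 0.0674] F [0.7, 0.3, -0.6] w 0.0427
x [-0.784  0.068 -0.617] y [ 0.127  0.99  -0.053] z [ 0.607 -0.12  -0.785]
tool shift cm [ 0.11 -0.04  0.1 ]
```

View pics/g2.png

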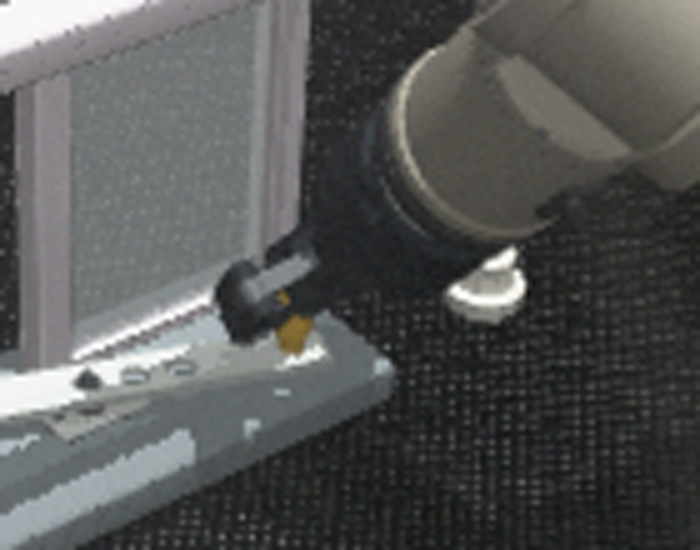

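The left finger stands in front of the knob (brass visible at crop (295,335) just right of the finger), and the force is zero. Closing the grip.

Request:
apply_moves(
  moves=[
    [[0.1,0,0.1],0],
    [[0.1,0,0.1],0],
    [[0.1,0,0.1],0],
    [[0.1,0,0.1],0],
    [[0.1,0,0.1],0],
  ],
  claw=0,
  grip_force=35,
)

```text
clock: 14.62
tcp_pos: [0.5529, -0.0465, 0.0666]
orientation: [0.136, 2.473, -0.119]
contact_force: [-0.3, 2.1, 1.5]
grip_width: 0.0167
```

```bash
cat > geo.py <<'E'
from h import *
ex=np.array([np.cos(PSI),np.sin(PSI)]);ey=np.array([-np.sin(PSI),np.cos(PSI)])
H=np.array([.6266,.0881])+.17*ey
pin=np.array([.5885,.0408]);piv0=np.array([.6362,.1339])
rho=piv0-H
def rot(t):return np.array([[np.cos(t),-np.sin(t)],[np.sin(t),np.cos(t)]])
def pivot(th):return H+rot(th)@rho   # sign checked below
def knob(th,d=.2): # knob so that bar lies over the pin
    p=pivot(th);u=(pin-p)/np.linalg.norm(pin-p);return p+d*u,np.linalg.norm(pin-p),np.arctan2(u[1],u[0])
if __name__=="__main__":
    for th in (0,.1,.2,.29,.4,.5,.55):
        k,l,a=knob(th);print(th,pivot(th).round(4),k.round(4),round(l,4),round(a,3))
E
python3 geo.py; python3 -c "
from h import *
state()"
```

```text
0 [0.6362 0.1339] [ 0.545  -0.0441] 0.1046 -2.044
0.1 [0.6485 0.1334] [ 0.5397 -0.0344] 0.1104 -2.146
0.2 [0.6608 0.1341] [ 0.5383 -0.0239] 0.1181 -2.23
0.29 [0.6718 0.1359] [ 0.54   -0.0145] 0.1264 -2.29
0.4 [0.6849 0.1393] [ 0.545  -0.0036] 0.1378 -2.346
0.5 [0.6965 0.1436] [0.5517 0.0057] 0.1491 -2.381
0.55 [0.7021 0.1462] [0.5555 0.0102] 0.155 -2.393
t 14.62 q [0.759, 0.742, -1.079, 2.379, 2.087, 0.845, -0.442] p [0.5529, -0.0465, 0.0666] F [-0.3, 2.1, 1.5] w 0.0167
x [-0.783  0.069 -0.618] y [ 0.128  0.99  -0.052] z [ 0.609 -0.119 -0.785]
```

The knob is gripped (opening 16.7 mm, small forces). Next I'll calibrate the stay geometry with the known distances and plan lift, push and lower.

```bash
cat > geo.py <<'E'
from h import *
from scipy.optimize import least_squares
ex=np.array([np.cos(PSI),np.sin(PSI)]);ey=np.array([-np.sin(PSI),np.cos(PSI)])
H0=np.array([.6266,.0881])+.17*ey
K0=np.array([.5499,-.0459])
rot=lambda t:np.array([[np.cos(t),-np.sin(t)],[np.sin(t),np.cos(t)]])
def res(v):
    H,pin,pv=v[:2],v[2:4],v[4:6];piv=lambda t:H+rot(t)@(pv-H)
    u=(pin-pv)/np.linalg.norm(pin-pv)
    d=[np.linalg.norm(piv(t)-pin)-l for t,l in((0,.1051),(.29,.1266),(.5,.1481))]
    return np.r_[(H-H0)/3e-3,(pin-[.5887,.0408])/1.5e-3,(pv-[.6362,.1339])/3e-3,np.array(d)/4e-4,(pv+.2*u-K0)/1e-3]
v=least_squares(res,np.r_[H0,.5887,.0408,.6362,.1339]).x
H,pin,pv=v[:2],v[2:4],v[4:6]
def grip(th,lift):
    p=H+rot(th)@(pv-H);u=(pin-p)/np.linalg.norm(pin-p);s=lift/.2;c=np.sqrt(1-s*s)
    k=p+u*(.2*c-.028*s);return np.r_[k,.0705+lift+.028*(c-1)],u
if __name__=="__main__":
    print("H",H.round(4),"pin",pin.round(4),"piv",pv.round(4),res(v).round(1))
    o,M=state();base,_=grip(0,0)
    for th,l in((0,0),(0,.01),(0,.02),(0,.03),(0,.038),(.1,.038),(.2,.038),(.3,.038),(.4,.038),(.5,.038),(.5,.02),(.5,0)):
        g,u=grip(th,l);print(th,l,g.round(4),np.arctan2(u[1],u[0]).round(3),"shift cm",((g-base)@M*100).round(2))
E
python3 geo.py
cat > simpush.py <<'E'
from sim import *
q=np.array([0.759, 0.742, -1.079, 2.379, 2.087, 0.845, -0.442])
p,c=FT(q);print(p)
path(q,[[.5499,-.0459,.104],[.545,-.02,.104],[.555,.008,.104],[.558,.008,.066]],c)
E
python3 simpush.py
```

```text
H [0.6458 0.2566] pin [0.5902 0.0399] piv [0.6354 0.135 ] [-0.5 -0.1  1.  -0.6 -0.3  0.4  0.5 -1.1  0.6 -0.4  0.3]
t 14.62 q [0.759, 0.742, -1.079, 2.379, 2.087, 0.845, -0.442] p [0.5529, -0.0465, 0.0666] F [-0.3, 2.1, 1.5] w 0.0167
x [-0.783  0.069 -0.618] y [ 0.128  0.99  -0.052] z [ 0.609 -0.119 -0.785]
0 0 [ 0.5495 -0.0456  0.0705] -2.015 shift cm [0. 0. 0.]
0 0.01 [ 0.5502 -0.0441  0.0805] -2.015 shift cm [-0.66  0.11 -0.76]
0 0.02 [ 0.5511 -0.0422  0.0904] -2.015 shift cm [-1.33  0.26 -1.5 ]
0 0.03 [ 0.5523 -0.0398  0.1002] -2.015 shift cm [-2.01  0.46 -2.23]
0 0.038 [ 0.5533 -0.0375  0.108 ] -2.015 shift cm [-2.56  0.66 -2.8 ]
0.1 0.038 [ 0.5485 -0.0288  0.108 ] -2.116 shift cm [-2.12  1.46 -3.2 ]
0.2 0.038 [ 0.5472 -0.019   0.108 ] -2.201 shift cm [-1.96  2.41 -3.4 ]
0.3 0.038 [ 0.5491 -0.0091  0.108 ] -2.268 shift cm [-2.04  3.42 -3.4 ]
0.4 0.038 [5.536e-01 5.000e-04 1.080e-01] -2.319 shift cm [-2.32  4.43 -3.24]
0.5 0.038 [0.56   0.0097 0.108 ] -2.355 shift cm [-2.76  5.42 -2.96]
0.5 0.02 [0.5564 0.006  0.0904] -2.355 shift cm [-1.41  5.1  -1.75]
0.5 0 [0.5537 0.0034 0.0705] -2.355 shift cm [ 0.01  4.9  -0.33]
[ 0.55237351 -0.04518343  0.06673898]
[0.5499, -0.0459, 0.104] [ 0.8   0.63 -1.12  2.37  1.98  0.76 -0.38] err mm 0.0 rad 0.0
[0.545, -0.02, 0.104] [ 0.74  0.63 -1.14  2.38  1.95  0.81 -0.41] err mm 0.0 rad 0.0
[0.555, 0.008, 0.104] [ 0.66  0.65 -1.14  2.36  1.91  0.86 -0.42] err mm 0.0 rad 0.0
[0.558, 0.008, 0.066] [ 0.62  0.76 -1.09  2.36  2.02  0.93 -0.49] err mm 0.0 rad 0.0
```

The geometry is consistent. Lifting first: 30 mm at the knob puts hole a about 16 mm above the shoulder, and the pin is 12 mm high.

Request:
apply_moves(
  moves=[
    [[-0.35,0.05,-0.4],0],
    [[-0.7,0.1,-0.75],0],
    [[-1,0.2,-1.1],0],
    [[-1.35,0.25,-1.5],0],
    [[-1.7,0.35,-1.9],0],
    [[-2,0.45,-2.25],0],
    [[-2,0.45,-2.25],0],
  ],
)

```text
clock: 15.2
tcp_pos: [0.5556, -0.0426, 0.0968]
orientation: [0.139, 2.472, -0.123]
contact_force: [0.8, -1.9, -4.0]
grip_width: 0.0166
```

```bash
python3 - <<'E'
from h import *
o,M=state()
f=grab("scene");g=grab("top")
a=cv2.resize(f["frame"][150:250,190:330],None,fx=4,fy=4,interpolation=cv2.INTER_CUBIC)
b=cv2.resize(g["frame"][165:265,190:330],None,fx=4,fy=4,interpolation=cv2.INTER_CUBIC)
cv2.imwrite("pics/g3.png",cv2.resize(np.vstack([a,b]),(420,600)))
E
```

```text
t 15.2 q [0.773, 0.657, -1.109, 2.365, 1.987, 0.788, -0.391] p [0.5556, -0.0426, 0.0968] F [0.8, -1.9, -4.0] w 0.0166
x [-0.783  0.07  -0.618] y [ 0.131  0.99  -0.054] z [ 0.608 -0.123 -0.784]
```

View pics/g3.png

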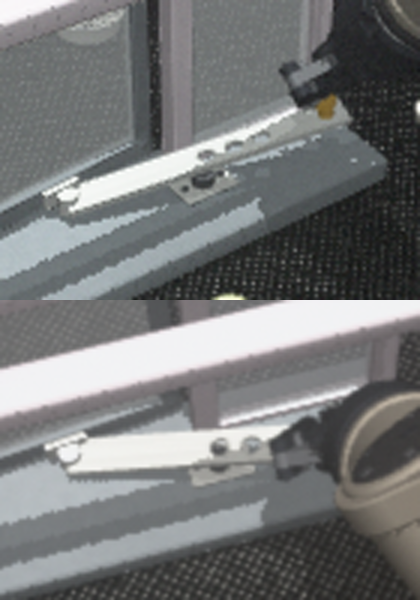

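The bar is lifted: the dark pin shows at (205,180) in the upper view, below hole a, with the fingers on the knob at (320,95). Working out the push.

```bash
python3 - <<'E'
from geo import *
o,M=state();base=o["tcp_pos"]-.005*M[:,2]
for th,l in((0,.03),(.1,.031),(.2,.031),(.3,.031),(.4,.031),(.5,.031)):
    g,u=grip(th,l);print(th,g.round(4),"shift cm",((g-base)@M*100).round(2))
E
```

```text
t 15.3 q [0.773, 0.658, -1.108, 2.366, 1.988, 0.788, -0.392] p [0.5553, -0.0426, 0.096] F [-0.7, -2.5, -2.9] w 0.0167
x [-0.783  0.07  -0.618] y [ 0.131  0.99  -0.054] z [ 0.608 -0.123 -0.785]
0 [ 0.5523 -0.0398  0.1002] shift cm [-0.    0.22 -0.05]
0.1 [ 0.5474 -0.0306  0.1012] shift cm [ 0.38  1.05 -0.53]
0.2 [ 0.5459 -0.0208  0.1012] shift cm [ 0.57  2.01 -0.74]
0.3 [ 0.5477 -0.0108  0.1012] shift cm [ 0.5   3.02 -0.76]
0.4 [ 0.5521 -0.0011  0.1012] shift cm [ 0.22  4.04 -0.61]
0.5 [0.5585 0.0081 0.1012] shift cm [-0.21  5.04 -0.34]
```

Request:
apply_moves(
  moves=[
    [[0.2,0.5,-0.3],0],
    [[0.4,1.05,-0.5],0],
    [[0.5,1.5,-0.65],0],
    [[0.6,2,-0.75],0],
    [[0.55,2.5,-0.75],0],
    [[0.5,3,-0.75],0],
    [[0.35,3.5,-0.7],0],
    [[0.2,4,-0.6],0],
    [[0,4.5,-0.5],0],
    [[-0.2,5,-0.35],0],
  ],
)

```text
clock: 16.13
tcp_pos: [0.5618, 0.0093, 0.0974]
orientation: [0.137, 2.473, -0.119]
contact_force: [0.5, -0.8, -1.9]
grip_width: 0.0166
```

Request:
apply_moves(
  moves=[
    [[0,0,0],0],
    [[0,0,0],0],
  ],
)

```text
clock: 16.3
tcp_pos: [0.5617, 0.0093, 0.0974]
orientation: [0.137, 2.473, -0.118]
contact_force: [-0.3, 0.2, -1.7]
grip_width: 0.0167
```

```bash
python3 - <<'E'
from geo import *
o,M=state();base=o["tcp_pos"]-.005*M[:,2]
print(base)
f=grab("scene");g=grab("top")
a=cv2.resize(f["frame"][150:250,190:330],None,fx=4,fy=4,interpolation=cv2.INTER_CUBIC)
b=cv2.resize(g["frame"][165:265,190:330],None,fx=4,fy=4,interpolation=cv2.INTER_CUBIC)
cv2.imwrite("pics/g4.png",cv2.resize(np.vstack([a,b]),(420,600)))
for th,l in((.5,.03),(.5,.02),(.5,.01),(.5,0)):
    k,u=grip(th,l);print(th,k.round(4),"shift cm",((k-base)@M*100).round(2))
print("pin top px",proj(f,[*pin,.052]),proj(g,[*pin,.052]))
E
```

```text
t 16.3 q [0.649, 0.679, -1.127, 2.345, 1.922, 0.873, -0.429] p [0.5617, 0.0093, 0.0974] F [-0.3, 0.2, -1.7] w 0.0167
x [-0.783  0.069 -0.618] y [ 0.128  0.99  -0.051] z [ 0.608 -0.119 -0.785]
[0.55866081 0.00985415 0.10132098]
0.5 [0.5583 0.0079 0.1002] shift cm [ 0.09 -0.19  0.09]
0.5 [0.5564 0.006  0.0904] shift cm [ 0.83 -0.35  0.77]
0.5 [0.5549 0.0045 0.0805] shift cm [ 1.55 -0.47  1.47]
0.5 [0.5537 0.0034 0.0705] shift cm [ 2.25 -0.55  2.19]
pin top px [257.90628494 203.09072339] [262.12244066 213.41995854]
```

View pics/g4.png

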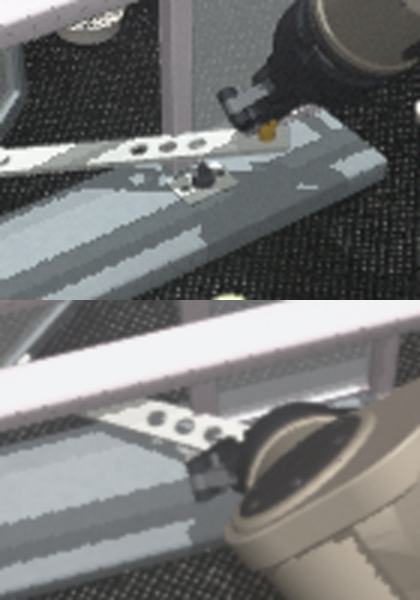

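The holes line up at (137,148), (168,146) and (198,143) in the upper view, with the pin standing below hole c at (207,170). I'll triangulate hole c now against the pin.

```bash
python3 - <<'E'
from geo import *
f=grab("scene");g=grab("top")
cs=lambda x,y:(190+(x+.5)/3-.5,150+(y+.5)/3-.5);ct=lambda x,y:(190+(x+.5)/3-.5,165+(y-300+.5)/3-.5)
P=[]
for a,b in(((137,148),(157,418)),((168,146),(185,427)),((198,143),(213,433))):
    p,e=tri(f,cs(*a),g,ct(*b));P.append(p);print(p.round(4),round(e,4))
P=np.array(P);u=(P[2]-P[0])/np.linalg.norm(P[2]-P[0]);print("u",u.round(3),np.arctan2(u[1],u[0]).round(3),np.linalg.norm(P[2]-P[0]))
o,M=state();K=o["tcp_pos"]-.005*M[:,2]
# predicted hole c from grip: along bar back 51.9 mm
th,l=.5,.0305
k,uu=grip(th,l);s=l/.2
off=np.r_[k[:2]-(H+rot(th)@(pv-H)),0]
pc=K[:2]-uu*(.0519*np.cos(s)-.028*s);print("hole c from grip",pc.round(4),"pin",pin.round(4))
E
```

```text
[0.6256 0.0719 0.0587] 0.0042
[0.6088 0.0571 0.0627] 0.0032
[0.5946 0.0414 0.0658] 0.0017
u [-0.704 -0.692  0.162] -2.365 0.04410277817128528
t 16.5 q [0.65, 0.678, -1.127, 2.346, 1.922, 0.873, -0.429] p [0.5612, 0.0083, 0.0972] F [0.1, -0.4, -2.0] w 0.0166
x [-0.784  0.069 -0.617] y [ 0.129  0.99  -0.052] z [ 0.608 -0.12  -0.785]
hole c from grip [0.5914 0.0422] pin [0.5902 0.0399]
```

The camera and grip estimates agree within about 3 mm. Once lowered, the hole should land about 1 mm off the pin's centre. I'll lower in steps and watch the force.

Request:
apply_moves(
  moves=[
    [[0.4,-0.15,0.4],0],
    [[0.8,-0.25,0.75],0],
    [[1.1,-0.3,1.1],0],
    [[1.4,-0.33,1.4],0],
    [[1.65,-0.37,1.6],0],
    [[1.65,-0.37,1.6],0],
  ],
)

```text
clock: 17.0
tcp_pos: [0.5574, 0.0043, 0.0741]
orientation: [0.137, 2.474, -0.119]
contact_force: [-0.2, -0.3, 1.4]
grip_width: 0.0166
```

```bash
python3 - <<'E'
from geo import *
o,M=state();base=o["tcp_pos"]-.005*M[:,2];print(base)
for l in(.01,0):
    k,u=grip(.5,l);print(k.round(4),"shift cm",((k-base)@M*100).round(2))
f=grab("scene")
a=cv2.resize(f["frame"][170:220,220:300],None,fx=8,fy=8,interpolation=cv2.INTER_CUBIC)
cv2.imwrite("pics/g5.png",a)
E
```

```text
t 17.0 q [0.637, 0.737, -1.101, 2.362, 1.997, 0.912, -0.476] p [0.5574, 0.0043, 0.0741] F [-0.2, -0.3, 1.4] w 0.0166
x [-0.784  0.069 -0.617] y [ 0.128  0.99  -0.051] z [ 0.607 -0.119 -0.785]
[0.55441149 0.00492944 0.07799455]
[0.5549 0.0045 0.0805] shift cm [-0.19 -0.05 -0.16]
[0.5537 0.0034 0.0705] shift cm [ 0.51 -0.13  0.56]
```

View pics/g5.png

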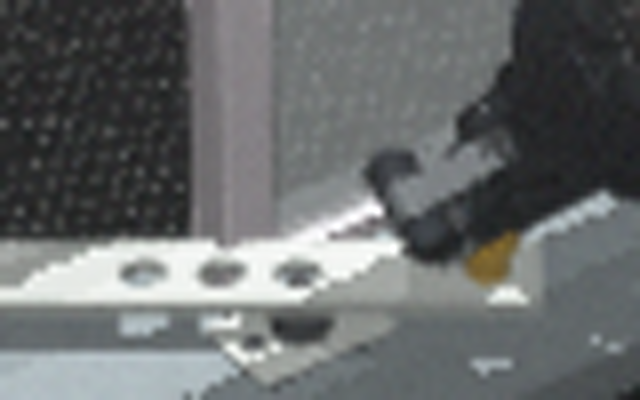

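Hole c at (298,272) is over the pin and shoulder at (300,325), with no resistance. Lowering the rest of the way.

Request:
apply_moves(
  moves=[
    [[0.15,-0.03,0.15],0],
    [[0.3,-0.07,0.3],0],
    [[0.42,-0.1,0.44],0],
    [[0.52,-0.13,0.57],0],
    [[0.52,-0.13,0.57],0],
  ],
)

```text
clock: 17.47
tcp_pos: [0.5569, 0.0024, 0.0669]
orientation: [0.138, 2.473, -0.119]
contact_force: [0.2, 0.7, 2.7]
grip_width: 0.0165
```

```bash
python3 - <<'E'
from geo import *
o,M=state();base=o["tcp_pos"]-.005*M[:,2];print(base)
k,u=grip(.5,0);print(k.round(4),"shift cm",((k-base)@M*100).round(2))
f=grab("scene")
a=cv2.resize(f["frame"][170:220,220:300],None,fx=8,fy=8,interpolation=cv2.INTER_CUBIC)
cv2.imwrite("pics/g6.png",a)
E
```

```text
t 17.47 q [0.633, 0.755, -1.092, 2.365, 2.02, 0.924, -0.489] p [0.5569, 0.0024, 0.0669] F [0.2, 0.7, 2.7] w 0.0165
x [-0.784  0.069 -0.617] y [ 0.129  0.99  -0.052] z [ 0.608 -0.12  -0.785]
[0.55384341 0.00303379 0.07082945]
[0.5537 0.0034 0.0705] shift cm [0.03 0.03 0.01]
```

View pics/g6.png

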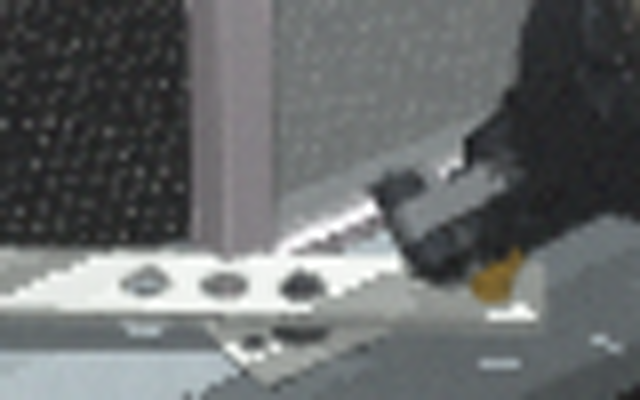

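The dark pin now shows inside hole c at (303,285). The knob is back at its seated height (70.8 mm against 70.5 mm when gripped) with a light 2.7 N reaction. Releasing.

Request:
apply_moves(
  moves=[
    [[0.03,0,0.05],0],
    [[0.03,0,0.05],0],
    [[0.03,0,0.05],0],
    [[0.03,0,0.05],0],
  ],
  claw=0.45,
)

```text
clock: 17.85
tcp_pos: [0.5568, 0.0019, 0.0664]
orientation: [0.138, 2.474, -0.121]
contact_force: [-0.1, -0.0, -0.0]
grip_width: 0.0388
```

```bash
python3 - <<'E'
from geo import *
o,M=state()
f=grab("scene");h=cv2.cvtColor(f["frame"],cv2.COLOR_BGR2HSV);m=cv2.inRange(h,(8,110,60),(28,255,255))[150:250,240:340];print(cv2.boundingRect(m))
import sys
from sim import path,FT
q=o["joints"];p,c=FT(q)
path(q,[p-.05*M[:,2],[.52,.01,.14],[.49,.07,.2]],c)
E
```

```text
t 17.85 q [0.633, 0.756, -1.091, 2.365, 2.021, 0.925, -0.489] p [0.5568, 0.0019, 0.0664] F [-0.1, -0.0, -0.0] w 0.0388
x [-0.784  0.069 -0.617] y [ 0.129  0.99  -0.053] z [ 0.608 -0.121 -0.785]
(39, 52, 6, 6)
[0.52586892 0.00921816 0.10609612] [ 0.68  0.63 -1.17  2.42  1.91  0.87 -0.47] err mm 0.0 rad 0.0
[0.52, 0.01, 0.14] [ 0.74  0.52 -1.23  2.41  1.79  0.79 -0.4 ] err mm 0.0 rad 0.0
[0.49, 0.07, 0.2] [ 0.74  0.32 -1.38  2.39  1.48  0.75 -0.3 ] err mm 0.0 rad 0.0
```

Released with zero force. Withdrawing along the fingers and out from under the lamp.

Request:
apply_moves(
  moves=[
    [[0,0,-0.8],0],
    [[0,0,-1.8],0],
    [[0,0,-3],0],
    [[0,0,-4.5],0],
    [[-0.8,0,-6.3],0],
    [[-1.6,0,-8.1],0],
    [[-1.9,0.8,-9.8],0],
    [[-2.2,1.6,-11.6],0],
    [[-2.5,2.4,-13.4],0],
    [[-2.7,3.2,-15.2],0],
  ],
)

```text
clock: 18.73
tcp_pos: [0.4886, 0.0513, 0.2015]
orientation: [0.137, 2.473, -0.12]
contact_force: [-0.5, -1.7, 0.6]
grip_width: 0.0381
```

```bash
python3 - <<'E'
from geo import *
state()
f=grab("scene");g=grab("top")
pk=[]
for x in(f,g):
    h=cv2.cvtColor(x["frame"],cv2.COLOR_BGR2HSV);m=cv2.inRange(h,(8,110,60),(28,255,255))[150:250,240:340];w=np.argwhere(m);print(len(w));pk.append(w.mean(0)[::-1]+[240,150] if len(w) else None)
print(pk)
if all(p is not None for p in pk):print(tri(f,pk[0],g,pk[1]))
print("pred knob",grip(.5,0)[0], proj(f,[*grip(.5,0)[0][:2],.06]))
a=cv2.resize(f["frame"][130:300,180:380],None,fx=4,fy=4,interpolation=cv2.INTER_CUBIC)[:600]
cv2.imwrite("pics/g7.png",a)
E
```

```text
t 18.73 q [0.79, 0.269, -1.356, 2.401, 1.478, 0.664, -0.266] p [0.4886, 0.0513, 0.2015] F [-0.5, -1.7, 0.6] w 0.0381
x [-0.784  0.068 -0.618] y [ 0.128  0.99  -0.053] z [ 0.608 -0.12  -0.785]
82
0
[array([281.02439024, 200.15853659]), None]
pred knob [0.55368522 0.00335139 0.0705    ] [281.55498069 200.87897442]
```

View pics/g7.png

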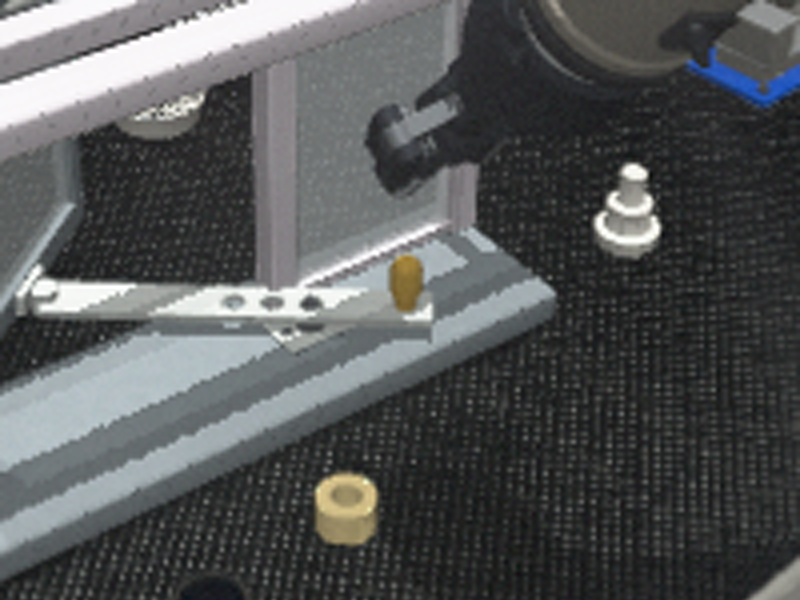

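The stay lies flat with the pin in hole c at (311,303), the knob stands free at (405,282), and the bush, loupe and spindle look unmoved. One last numeric check of the bystanders, then I'll hand in.

```bash
python3 - <<'E'
from h import *
f=grab("scene")["frame"];a=cv2.imread("pics/scene0.png")
for n,(x,y,w,h) in dict(bush=(255,245,24,24),loupe=(220,270,28,32),spindle=(326,168,22,28)).items():
    t=a[y:y+h,x:x+w];s=f[y-6:y+h+6,x-6:x+w+6];m=cv2.minMaxLoc(cv2.matchTemplate(s,t,cv2.TM_CCOEFF_NORMED));print(n,round(m[1],3),np.array(m[3])-6)
print(r.get_obs()["contact_force"],r.hand_in())
E
```

```text
bush 0.969 [0 0]
loupe 0.971 [0 0]
spindle 0.999 [0 0]
the job is handed in; nothing more can be done
[-0.32578772  0.03017954 -0.39496357] None
```

The window is open wider: the hole nearest the knob (hole_c) is over the pin, the bar lies down, and the stay has been let go. The job was handed in at about 18.8 s of the 38 s allowed.

**How it was done:** The moves have no tilt command. I got a lean of about 38° by pressing against the arm's wrist limit high above the bench. From there I came in under the light bar, gripped the knob and lifted the stay 30 mm. I then pushed the window to about 0.50 rad, lowered the bar onto the pin, released and backed out.

**Last checks:**
- **Seating:** the picture shows the pin in the hole nearest the knob and the bar lying flat. The grip height just before release was 70.8 mm, against 70.5 mm when first gripped.
- **Knob position:** in the scene view the knob is within 1 pixel of its predicted place. The top camera's view of it was blocked by the arm, so that second check was not available.
- **Loose things:** the bush, loupe and spindle show no shift (0 pixels).
- **Forces:** the wrist force was close to zero at hand-in. It stayed below about 5 N while the stay was being handled.

**One thing that went wrong:** on an early try at leaning the tool, the arm ran up against its joint limits in free air. The force reading rose to about 72 N for a moment, under the 120 N limit and with nothing touched, and I backed off at once. All joints stayed in range in every reading.

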